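# Square up the whetstones, clamp them and wind the timer

## Robot

A 6-joint arm with a two-finger parallel gripper is mounted at the origin on a cart in front of the work surface, level with it; the furniture and walls round the work are solid. World frame = base frame: x ahead of the robot, y to its left, z up, the work surface at z = 0. Lengths are in mm, angles in rad, forces in N, time in s.
With the tool pointing down it reaches from about 300 to 775 mm from the base axis. Payload 14.6 kg.
Tool frame: the origin (TCP) lies midway between the tips of the shut fingers; the grasp point (between the pads) lies 19 mm behind it (manip.hold_point_z is the distance from the TCP to the grasp point, in mm); z points along the fingers, y is the direction in which the jaws open and shut (so a half turn about z gives the same grasp; the last joint's range is limited). The gripper opens to 94 mm and grips with 3 to 60 N. Pads are 16 mm wide; open, the fingers measure 119 mm over their backs; the gripper's body (75 mm by 177 mm) begins 78 mm behind the grasp point.
Start: joints at [1.085, 0.3, 1.521, -0, 1.321, -0.067], TCP at [223.662, 502.459, 205.446] pointing down, gripper open.
Joint ranges: [-3.03, 3.03], [-0.79, 2.21], [0.23, 2.52], [-1.04, 4.18], [0, 3.07], [-2.55, 2.55]. Speed limits (rad/s): [2.22, 2.22, 2.57, 3.14, 3.14, 3.14].

## Interface

Orientations are given as [roll, pitch, yaw] about the fixed x, y, z axes, in that order (R = Rz(yaw) Ry(pitch) Rx(roll)).
In Python, from cell import manip gives the robot as it stands.
- The arm moves only by the shell command python3 -m crank 'ROWS' [OPENING] [FORCE]. ROWS is JSON, a list of rows, each an object with "offset": the shift along the world's x, y, z in m, a list of three; "spin": the turn about the world's z in degrees. In form: [{"offset": [dx, dy, dz], "spin": spin}, ...]. A call has exactly 8 rows; each row is the pose to reach, as a shift and turn from the pose measured when the call began; what a row does not reach only later rows make up. A row lasts 1/12 s, in which the tool goes at most 41.7 mm and 7.16 degrees, less where a joint would pass 70% of its speed; a pose out of reach is approached as far as the arm can. A call with a gripper value outside its range is refused whole. OPENING is the opening, from 0 (shut) to 1 (fully open), set as the call begins (- or left out, the last holds). The fingers move at their own pace and stop on an object; FORCE is the grip in N (left out, the last holds). Time passes only in rows, so rows that repeat a pose let the fingers close, or fill a call up. It gives the time, the measured TCP pose, the force and the opening at its end, in the units of the state.
- manip.read_state(): the state, without advancing time (a new reading comes with each control period).
- manip.camera(name): name is "scene" or "top" or "wrist"; returns a dict with "pixels" (420x560x3 uint8, red, green, blue), "fx", "fy", "cx", "cy" (pixels), "extrinsics" (4x4, takes a point from world to camera coordinates); the wrist camera has in their place "hand_eye" (4x4, takes a point from camera to tool coordinates, whose origin is the TCP and whose axes are the flange's). Camera axes: x right, y down, z forward; pixel columns grow to the right and rows downward; lengths in mm; the calibration is good to about 2 mm. A picture is of the moment at which its call begins: read the wrist's pose just before it. There is no depth.
- manip.sign_off(): hands the job in, once; it reports no verdict.
Trained networks look in a picture, given as the dict that the camera call returned (one of the last four; its "shot" number tells which), for a name from the list of things; names that differ only in an ending like _2 or _b are one class to them, and where a whole thing is asked for, a point or a joint stands for the part that bears it (a point fixed in the world has none). Each returns a list of dicts, best first, with "conf" (0 to 1); they miss things now and then, are a little off and sometimes report something else, mostly with a low value. They report only what shows in the picture. A call takes as long as a camera call. They do not tell look-alikes from the thing itself.
- manip.search_frame(picture, name): "location" ([x, y, z] in mm, in world coordinates, good to about 4 mm: the middle of the surface that is visible of it).
- manip.masks_of(picture, name): "mask" (420x560 bool, what is visible of it).
The state is a dict: "clock": time; "joints": joint angles; "qd": joint speeds; "effort": joint torques, N m; "eef_pos": TCP position; "eef_rot": TCP orientation; "wrist_force": force on the tool from outside, world axes, zero at the start; "moment": the same for the moment, N m; "finger_gap": finger opening in mm.
Only numpy, scipy, OpenCV 4.12 (cv2) and the standard library are available. Lean on these libraries where they do the work, as an engineer would, in place of code of your own. Each camera call takes 0.05 s, during which the arm holds its last target. There are 200 camera calls.

## Task

Get the whetstones ready for the sharpening lesson: with the wooden push block, and without your fingers ever touching the stones, nudge all of them across the bed of the holder into its square corner, so that the row lies flush along the back stop and packed tight against the side stop, each stone touching the next. Only then close the holder's sliding jaw onto the row until it touches, and after that wind the kitchen timer clockwise all the way to its stop. Finish with the push block standing upright on its cork coaster, and leave the other things on the table where they are.

Things in the scene. Friction and masses are not known exactly. Their poses are not given: they have to be found in the camera images.
- corner (a point): inner corner of the fixed wooden whetstone holder, on the bed's top face (10 mm above the table). x points away from the robot into the back stop, y to the left into the side stop, z up; the bed covers x -0.24 to 0, y -0.335 to 0. The stops rise 16 mm above the bed, 15 to 17 mm thick; the near side is open. Seated stones centre at x = -0.050, y = -0.020, -0.060, -0.100, -0.140.
- stone_1: combination whetstone, flat block 100 x 40 x 22 mm (its x, y, z), white over brick-red, 0.15 to 0.27 kg, all stones alike; may be absent. It lies on the bed of the holder, skewed, its length roughly along the holder's x. Origin at the centre of its underside. It slides under about 2 N.
- stone_2: combination whetstone, flat block 100 x 40 x 22 mm (its x, y, z), white over brick-red, 0.15 to 0.27 kg, all stones alike; may be absent. It lies on the bed of the holder, skewed, its length roughly along the holder's x. Origin at the centre of its underside. It slides under about 2 N.
- stone_3: combination whetstone, flat block 100 x 40 x 22 mm (its x, y, z), white over brick-red, 0.15 to 0.27 kg, all stones alike; may be absent. It lies on the bed of the holder, skewed, its length roughly along the holder's x. Origin at the centre of its underside. It slides under about 2 N.
- stone_4: combination whetstone, flat block 100 x 40 x 22 mm (its x, y, z), white over brick-red, 0.15 to 0.27 kg, all stones alike; may be absent. It lies on the bed of the holder, skewed, its length roughly along the holder's x. Origin at the centre of its underside. It slides under about 2 N.
- block: wooden push block, 0.22 kg, standing on the cork coaster: a foot 70 x 30 x 30 mm (its x, y, z) and above it an upright handle 30 x 24 mm in section, from 30 to 94 mm above the underside, centred on the foot. Origin at the centre of its underside, z up the handle. Grip the handle across its 24 mm (along the block's y).
- coaster: flat cork coaster 95 x 95 x 6 mm, fixed; origin at the centre of its underside; home of the push block
- jaw (a joint): position of the sliding jaw, m: 0 to 0.30, it grows as the jaw slides along the corner's +y towards the side stop; starts open near 0. Friction 3 N, stays where it is left.
- jaw_face (a point): middle of the jaw's pressing face, which looks along the corner's +y; the jaw is a plywood bar 135 mm long (along x), 22 mm thick, its top 25 mm above the bed. The point lies at x = -0.065 of the corner frame and 11 mm above the bed; axes as the corner's.
- jaw_grip (a point): middle of the top of the jaw's upright grip fin, which stands on the far part of the bar (at x = -0.025 of the corner frame): 36 mm along x, 20 mm thick along y, rising 53 mm over the bar (top 88 mm above the table). Axes as the corner's.
- timer_dial (a joint): angle of the timer's cap, rad: 0 to 5.76, grows as the cap is turned clockwise seen from above; 5.76 is the stop (fully wound). It turns lightly (0.02 N m) and stays where it is left; it takes several turns of the wrist.
- timer_top (a point): middle of the top of the round clockwork kitchen timer, 37 mm above the table; the ribbed green cap (63 mm diameter) is its upper 19 mm and turns about the vertical; the white base below it, 64 mm in diameter, is fixed to the table.
- carrot: whole carrot (44 x 207 x 43 mm), a bystander: do not disturb; origin at the centre of its underside
- peeler: green-handled peeler (158 x 21 x 13 mm), a bystander: do not disturb; origin at the centre of its underside
- spice: spice jar (44 mm across, 105 mm high), a bystander: do not disturb; origin at the centre of its underside
There are look-alikes about, which are no part of the job. There is more than one size of the part that bears timer_dial; the job needs the middle-sized. Of the things shaped like the block, the wooden one is meant.

How it is judged:
By the outcome, as a careful person would: the job done as asked, in the order asked, and still so for the second after the job is handed in, with the robot touching nothing.
Of stone_1, stone_2, stone_3, stone_4 only 2 to 4 are there at a start; the rules pass over those that are not, and their reading is None.
At some moment in a run one of stone_1, stone_2, stone_3, stone_4 may be knocked a few centimetres aside while the robot is not near it.
Once in a run the grip may slacken for a moment while it holds something.
It also fails if it takes over 208 s, if anything falls off the work surface, if the arm or the gripper's body presses on something with over 40 N, if the wrist force passes 120 N, or if a joint passes its speed limit or range.

## Working session

There is one attempt and no reset: what is moved stays moved. The work goes in short steps, Python scripts to look and compute and a shell command to move; the robot and the scene stay as the last step left them, time stands still between calls to the robot, and variables do not carry over. Pictures are saved under pics/ and viewed, about 12 in all and at most 16, crops included, and the job is handed in when it is done.

```bash
mkdir -p pics; ls; cat > h.py <<'E'
import numpy as np, cv2
from cell import manip
def shot(n,name=None):
    s=manip.read_state(); p=manip.camera(n)
    if name: cv2.imwrite(f'pics/{name}.png',cv2.cvtColor(p['pixels'],cv2.COLOR_RGB2BGR))
    if 'extrinsics' not in p:
        from scipy.spatial.transform import Rotation as R
        T=np.eye(4);T[:3,:3]=R.from_euler('xyz',s['eef_rot']).as_matrix();T[:3,3]=s['eef_pos']
        p['extrinsics']=np.linalg.inv(T@np.array(p['hand_eye']))
    return p
def ray(p,u,v,z):
    E=np.array(p['extrinsics']);R=E[:3,:3];c=-R.T@E[:3,3]
    d=R.T@np.array([(u-p['cx'])/p['fx'],(v-p['cy'])/p['fy'],1.]);return (c+d*(z-c[2])/d[2])
def proj(p,X):
    E=np.array(p['extrinsics']);q=E[:3,:3]@np.array(X,float)+E[:3,3]
    return p['cx']+p['fx']*q[0]/q[2],p['cy']+p['fy']*q[1]/q[2]
E
python3 - <<'E'
from h import *
s=manip.read_state();print(s)
for c in('top','scene'):
    p=shot(c,c+'0')
    print(c,p['fx'],np.round(np.linalg.inv(p['extrinsics']),3).tolist())
    for n in ['stone_1','block','coaster','jaw','timer_dial','carrot','peeler','spice']:
        for r in manip.search_frame(p,n):
            print(n,np.round(r['location']),round(r['conf'],2),np.round(proj(p,r['location'])))
shot('wrist','w0')
E
```

```text
pics
{'clock': 0.0, 'joints': array([ 1.08537784e+00,  3.00464289e-01,  1.52159556e+00,  2.16320988e-06,
        1.32071429e+00, -6.65889811e-02]), 'qd': array([-0.0002053 ,  0.00020257,  0.00068765, -0.00042151,  0.00075464,
        0.00115459]), 'effort': array([-7.49063183e-04, -5.31810093e+01, -3.52744353e+01,  7.07768602e-02,
        2.43422430e-02, -9.95453934e-05]), 'eef_pos': array([223.54925148, 502.22060717, 204.88394836]), 'eef_rot': array([-3.14041393e+00, -8.07062159e-05,  2.72276257e+00]), 'wrist_force': array([0.28043297, 0.46610748, 0.27050018]), 'moment': array([ 0.011913  , -0.02750449, -0.04578708]), 'finger_gap': 94.12646733722501}
top 390.6030773660653 [[0.049, -0.978, 0.201, 299.32], [-0.999, -0.048, 0.009, -27.549], [0.001, -0.201, -0.98, 1194.612], [0.0, 0.0, 0.0, 1.0]]
stone_1 [574. -67.  33.] 0.94 [298. 205.]
stone_1 [596.  56.  33.] 0.7 [258. 196.]
stone_1 [603. 113.  28.] 0.59 [240. 193.]
block [502. 358.  35.] 0.75 [157. 221.]
block [628. 389.  31.] 0.71 [152. 181.]
coaster [510. 343.   3.] 0.84 [165. 221.]
jaw [ 601. -183.   33.] 0.73 [336. 198.]
timer_d
[... 434 characters left out ...]
6.151], [0.018, -0.764, -0.645, 941.354], [0.0, 0.0, 0.0, 1.0]]
stone_1 [586.  44.  34.] 0.91 [289. 220.]
stone_1 [568. -78.  31.] 0.83 [308. 243.]
stone_1 [599. 102.  29.] 0.53 [282. 211.]
stone_1 [ 490. -390.   38.] 0.28 [362. 318.]
block [497. 354.  35.] 0.82 [220. 186.]
block [696. 258.  64.] 0.7 [277. 174.]
block [628. 386.  32.] 0.48 [244. 172.]
coaster [500. 334.   7.] 0.57 [224. 194.]
jaw [ 610. -196.   35.] 0.72 [343. 257.]
timer_dial [ 493. -387.   36.] 0.86 [362. 317.]
timer_dial [ 336. -426.   47.] 0.7 [329. 357.]
carrot [ 341. -221.   37.] 0.83 [280. 304.]
carrot [ 617. -196.   35.] 0.55 [345. 256.]
peeler [374. 190.  12.] 0.46 [214. 227.]
spice [695. 255.  69.] 0.69 [277. 173.]
```

```bash
python3 - <<'E'
import cv2
a=cv2.imread('pics/top0.png')[130:330,110:450]
cv2.imwrite('pics/top0c.png',cv2.resize(a,None,fx=2.35,fy=2.35,interpolation=cv2.INTER_CUBIC))
a=cv2.imread('pics/scene0.png')[140:390,180:420]
cv2.imwrite('pics/scene0c.png',cv2.resize(a,None,fx=2.35,fy=2.35,interpolation=cv2.INTER_CUBIC))
E
```

```text
(no output)
```

View pics/top0c.png

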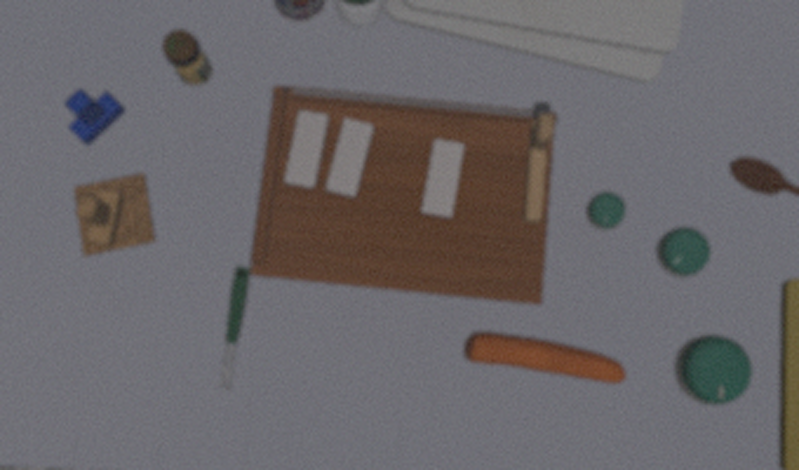

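View pics/scene0c.png

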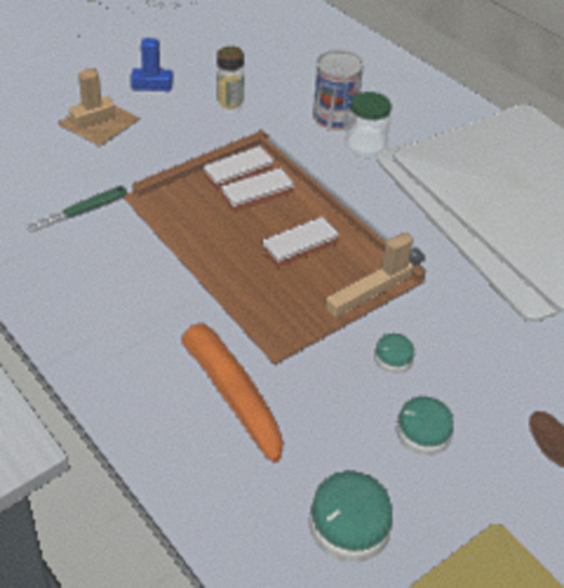

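The view shows three stones, in top0c at (305,150), (350,157) and (443,178).
- **Block look-alikes:** the wooden block stands on its coaster at (100,212). The blue one at (93,115) is a decoy. I choose the wooden one.
- **Timers:** small at (606,210), middle at (684,251), large at (715,369). I choose the middle one, around world (494,-384).
- **Jaw:** at (538,165).

Next I move over the block for a close look.

```bash
python3 -m crank '[{"offset":[0.034,-0.018,0.01],"spin":0},{"offset":[0.068,-0.036,0.02],"spin":0},{"offset":[0.102,-0.054,0.03],"spin":0},{"offset":[0.136,-0.072,0.04],"spin":0},{"offset":[0.17,-0.09,0.05],"spin":0},{"offset":[0.2,-0.11,0.06],"spin":0},{"offset":[0.22,-0.13,0.07],"spin":0},{"offset":[0.22,-0.13,0.07],"spin":0}]' 1
python3 - <<'E'
from h import *
p=shot('wrist','w1');print(p['fx'],np.round(p['hand_eye'],3).tolist())
for n in('block','coaster'):
  for r in manip.search_frame(p,n): print(n,r['location'],r['conf'],proj(p,r['location']))
print(proj(p,[500,355,0]),proj(p,[500,355,94]))
E
```

```text
clock: 1.62
eef_pos: [447.2, 369.5, 277.1]
eef_rot: [3.14, 0.002, 2.719]
wrist_force: [-0.5, 0.4, -0.3]
finger_gap: 93.8
322.1315096772823 [[-0.0, -0.973, -0.233, 68.524], [1.0, -0.0, -0.001, -0.524], [0.001, -0.233, 0.973, -180.81], [0.0, 0.0, 0.0, 1.0]]
block [489.0, 372.0, 64.9] 0.8 (np.float64(293.2698935494377), np.float64(220.61383431984362))
block [627.5, 400.8, 29.2] 0.78 (np.float64(348.3575401103618), np.float64(290.22678964178317))
block [631.2, 68.3, 36.3] 0.53 (np.float64(148.0125436798525), np.float64(376.0164818983176))
coaster [507.4, 352.9, 6.9] 0.71 (np.float64(284.373723982772), np.float64(226.57981288235288))
(np.float64(283.53311760794344), np.float64(220.30033915457435)) (np.float64(285.0461650489892), np.float64(240.83622679563925))
```

View pics/w1.png

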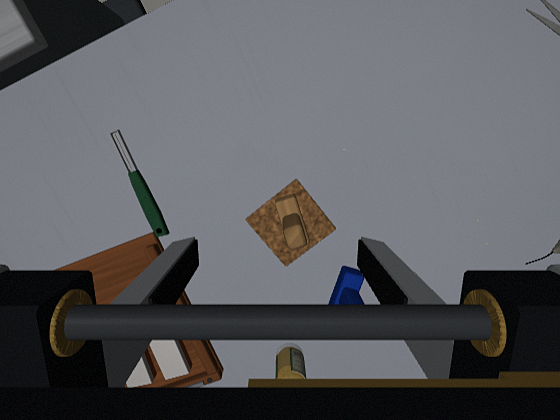

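```bash
python3 - <<'E'
import cv2
a=cv2.imread('pics/w1.png')[170:275,235:345]
cv2.imwrite('pics/w1c.png',cv2.resize(a,None,fx=5,fy=5,interpolation=cv2.INTER_CUBIC))
E
```

```text
(no output)
```

View pics/w1c.png

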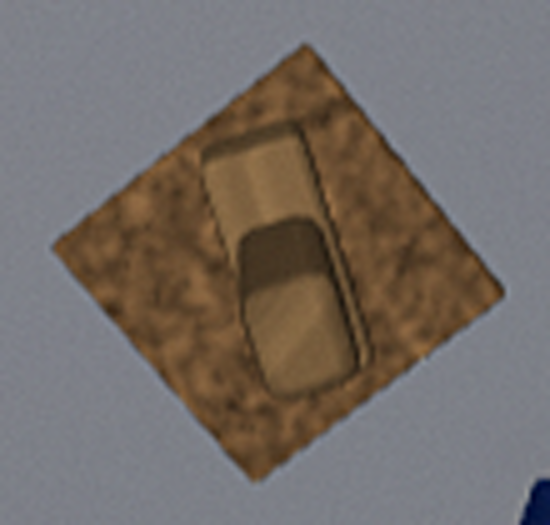

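Close crop confirms the wooden block on the coaster: handle top centred at about (295,237), foot long axis close to image vertical.

```bash
python3 - <<'E'
from h import *
p=shot('wrist')
f=lambda u,v,z:ray(p,235+u/5,170+v/5,z)[:2]
c=lambda a,z:np.round([f(*q,z) for q in a],1)
A=c([(243,300),(330,270),(360,365),(275,397)],100);print(A.tolist(),A.mean(0))
F=c([(202,158),(298,130),(372,360)],36);print(F.tolist(),(F[0]+F[2])/2)
C=c([(305,42),(53,245),(257,482),(505,293)],6);print(C.tolist(),C.mean(0))
d=F[2]-F[1];print(np.degrees(np.arctan2(*d[::-1])))
d=C[1]-C[0];print(np.degrees(np.arctan2(*d[::-1])))
s=manip.read_state();print(s['eef_pos'],np.degrees(s['eef_rot'][2]))
for (u,v) in [(160,232),(222,378)]: print(ray(p,u,v,10))
E
```

```text
[[480.5, 362.7], [482.1, 383.8], [506.0, 381.2], [505.2, 360.0]] [493.45  371.925]
[[458.0, 362.0], [461.4, 388.3], [528.5, 381.4]] [493.25 371.7 ]
[[445.0, 399.2], [469.4, 309.5], [560.5, 333.8], [535.9, 423.3]] [502.7  366.45]
-5.871179796327997
-74.78272169681756
[442.99071141 372.89361093 275.04423368] 156.03493799273062
[435.75934546 188.94350621  10.        ]
[694.1370927  160.98242783  10.        ]
```

```bash
python3 -m crank '[{"offset":[0.02,0,-0.02],"spin":6},{"offset":[0.04,-0.001,-0.04],"spin":12},{"offset":[0.05,-0.001,-0.06],"spin":18},{"offset":[0.05,-0.001,-0.09],"spin":18},{"offset":[0.05,-0.001,-0.12],"spin":18},{"offset":[0.05,-0.001,-0.15],"spin":18},{"offset":[0.05,-0.001,-0.15],"spin":18},{"offset":[0.05,-0.001,-0.15],"spin":18}]' 1
python3 - <<'E'
from h import *
p=shot('wrist','w2')
for n in('block','coaster'):
  for r in manip.search_frame(p,n): print(n,r['location'],r['conf'],proj(p,r['location']))
s=manip.read_state();print(s['eef_pos'],np.degrees(s['eef_rot']))
E
```

```text
clock: 2.48
eef_pos: [491.9, 372.4, 124.5]
eef_rot: [-3.14, -0.003, 3.039]
wrist_force: [0.1, 1.0, 1.0]
finger_gap: 94.0
block [489.8, 371.0, 84.4] 0.92 (np.float64(275.6731846155663), np.float64(231.09931391919753))
block [631.4, 390.5, 38.9] 0.77 (np.float64(311.9557545799982), np.float64(357.3953814826049))
block [382.1, 196.3, 7.6] 0.19 (np.float64(67.39871980709165), np.float64(109.29272172530125))
coaster [505.8, 349.0, 5.0] 0.81 (np.float64(255.4831760694087), np.float64(225.5105164229902))
[493.45200607 372.8140668  127.43640483] [1.79908617e+02 1.15853826e-01 1.74076551e+02]
```

View pics/w2.png

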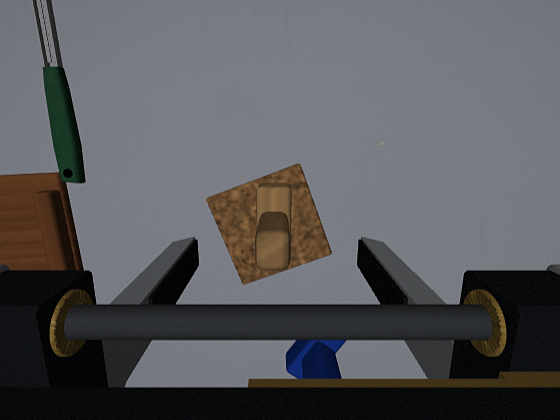

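The block's long axis is upright in the image (handle top at (273,252)), so the yaw is aligned. Going down to grip it.

```bash
python3 -c "
from h import *
p=shot('wrist');print(ray(p,273,252,100))"
python3 -m crank '[{"offset":[0,-0.001,-0.02],"spin":0},{"offset":[0,-0.001,-0.04],"spin":0},{"offset":[0,-0.001,-0.06],"spin":0},{"offset":[0,-0.001,-0.08],"spin":0},{"offset":[0,-0.001,-0.08],"spin":0},{"offset":[0,-0.001,-0.08],"spin":0},{"offset":[0,-0.001,-0.08],"spin":0},{"offset":[0,-0.001,-0.08],"spin":0}]' 1
python3 -m crank '[{"offset":[0,0,0],"spin":0},{"offset":[0,0,0],"spin":0},{"offset":[0,0,0],"spin":0},{"offset":[0,0,0],"spin":0},{"offset":[0,0,0],"spin":0},{"offset":[0,0,0],"spin":0},{"offset":[0,0,0],"spin":0},{"offset":[0,0,0],"spin":0}]' 0 35
python3 -c "
from h import *
p=shot('top','top1')
for i in range(5):
  manip.camera('top');s=manip.read_state();print(s['eef_pos'],np.degrees(s['eef_rot'][2]),s['finger_gap'])"
```

```text
[502.43501234 368.6027748  100.        ]
clock: 3.35
eef_pos: [494.3, 372.2, 49.3]
eef_rot: [3.138, 0.004, 3.038]
wrist_force: [1.3, 0.6, -0.3]
finger_gap: 93.8
clock: 4.02
eef_pos: [494.2, 372.2, 49.3]
eef_rot: [3.138, 0.004, 3.038]
wrist_force: [-0.9, -0.0, 0.1]
finger_gap: 44.1
[494.24613453 372.20689719  49.27917709] 174.06699918451235 36.058645802655484
[494.24722471 372.21528701  49.27238642] 174.0642798517977 31.90053262052051
[494.25865669 372.13524748  49.30551864] 174.06694026062036 28.02311183084421
[494.2474422  372.07717323  49.27342854] 174.06531087892574 23.89273401749444
[494.2485716  372.13318941  49.32988997] 174.06419687725784 23.79735931247146
```

```bash
python3 -m crank '[{"offset":[0,0,0.02],"spin":0},{"offset":[0,0,0.05],"spin":0},{"offset":[0,-0.01,0.08],"spin":0},{"offset":[0,-0.04,0.11],"spin":0},{"offset":[-0.01,-0.08,0.14],"spin":0},{"offset":[-0.02,-0.12,0.17],"spin":0},{"offset":[-0.03,-0.16,0.19],"spin":0},{"offset":[-0.04,-0.2,0.2],"spin":0}]'
python3 -m crank '[{"offset":[0,-0.04,0.01],"spin":0},{"offset":[0,-0.08,0.02],"spin":0},{"offset":[0,-0.12,0.03],"spin":0},{"offset":[0,-0.16,0.04],"spin":0},{"offset":[0,-0.19,0.05],"spin":0},{"offset":[0,-0.21,0.06],"spin":0},{"offset":[0,-0.21,0.06],"spin":0},{"offset":[0,-0.21,0.06],"spin":0}]'
python3 -c "
from h import *
p=shot('wrist','w3')
import pickle;pickle.dump({k:np.array(p[k]) for k in('fx','fy','cx','cy','extrinsics')},open('w3.pkl','wb'))
s=manip.read_state();print(s['eef_pos'],np.degrees(s['eef_rot']),s['finger_gap'],p['fx'])
M=manip.masks_of(p,'stone_1')
for r in M:
  if r['conf']>.4:
    m=r['mask'].astype('uint8');print(round(r['conf'],2),m.sum(),cv2.minAreaRect(cv2.findNonZero(m)))
a=cv2.imread('pics/top1.png')[150:270,205:360]
cv2.imwrite('pics/top1c.png',cv2.resize(a,None,fx=5,fy=5,interpolation=cv2.INTER_CUBIC))
"
```

```text
clock: 4.98
eef_pos: [459.2, 192.7, 243.4]
eef_rot: [3.138, 0.006, 3.039]
wrist_force: [2.1, -1.1, -1.9]
finger_gap: 24.0
clock: 5.65
eef_pos: [459.2, -17.9, 303.5]
eef_rot: [3.137, 0.006, 3.037]
wrist_force: [-0.6, -0.5, -2.5]
finger_gap: 23.8
[459.02161139 -17.15012502 302.96308062] [179.75155934   0.30135786 174.06079278] 23.73757154710402 322.1315096772823
0.7 149 ((246.0, 233.5), (11.0, 14.0), 90.0)
0.64 1066 ((372.71661376953125, 252.1430206298828), (29.583654403686523, 37.53486633300781), 3.6913864612579346)
```

View pics/w3.png

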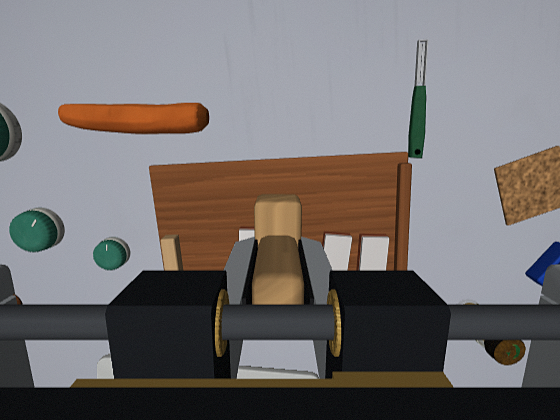

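View pics/top1c.png

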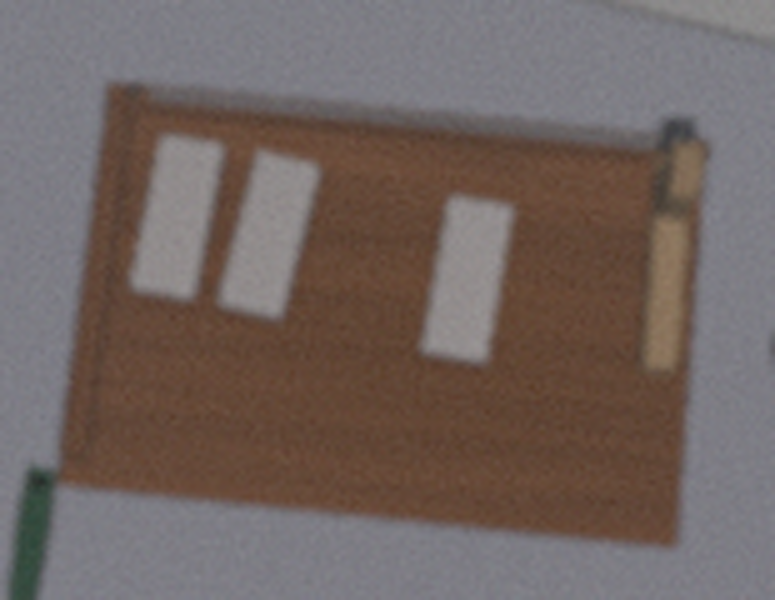

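```bash
cat > hold.py <<'E'
from h import *
import pickle
from scipy.optimize import least_squares
w=pickle.load(open('w3.pkl','rb')); t=shot('top')
T=lambda u,v:(205+u/5,150+v/5)
obs=[(t,T(678,545),(-.24,-.335,0)),(t,T(62,482),(-.24,.016,8)),(t,T(108,85),(.016,.016,16)),
 (w,(150,166),(-.24,-.335,0)),(w,(399,163),(-.24,0,16)),(w,(411,163),(-.24,.016,16))]
def W(q,c):
    a=q[2];x,y=c[0]*1000,c[1]*1000
    return [q[0]+x*np.cos(a)-y*np.sin(a),q[1]+x*np.sin(a)+y*np.cos(a),10+c[2]]
f=lambda q:np.concatenate([(np.array(proj(p,W(q,c)))-o)*(2.8 if p is t else 1.2) for p,o,c in obs])
q=least_squares(f,[670,150,-.1]).x
if __name__=='__main__':
    print(q,np.degrees(q[2]));print(np.round(f(q),1))
    np.save('q.npy',q)
    R=np.array([[np.cos(q[2]),-np.sin(q[2])],[np.sin(q[2]),np.cos(q[2])]])
    for S in ([(158,134),(222,143),(194,300),(130,290)],[(256,150),(320,165),(281,320),(217,302)],[(447,195),(513,205),(488,363),(422,352)]):
        c=np.array([R.T@(ray(t,*T(*s),32)[:2]-q[:2]) for s in S])
        print(np.round(c).tolist(),np.round(c.mean(0)),'yaw',np.degrees(np.arctan2(*((c[0]+c[1]-c[2]-c[3])[::-1]))))
    c=np.array([R.T@(ray(t,*T(*s),z)[:2]-q[:2]) for s,z in (((652,213),35),((642,370),35),((674,370),35),((688,158),88))]);print(np.round(c))
E
python3 hold.py
```

```text
[ 6.78219871e+02  1.36298357e+02 -5.06591468e-02] -2.9025553044095975
[-16.   -3.7   6.   -1.6   9.1  -6.3  12.    2.5  -7.   -8.2  -7.7  -9. ]
[[-23.0, -11.0], [-25.0, -51.0], [-125.0, -45.0], [-123.0, -6.0]] [-74. -28.] yaw -2.9301475003578052
[[-27.0, -72.0], [-33.0, -113.0], [-132.0, -100.0], [-125.0, -60.0]] [-79. -86.] yaw -7.498354745418044
[[-44.0, -193.0], [-46.0, -234.0], [-146.0, -227.0], [-144.0, -187.0]] [ -95. -210.] yaw -3.5753359372665634
[[ -44. -319.]
 [-142. -320.]
 [-140. -339.]
 [ -23. -331.]]
```

```bash
python3 - <<'E'
from hold import *
for p,o,c in obs: print('t' if p is t else 'w',np.round(ray(p,*o,10+c[2])),c)
print('jaw w',ray(w,161,236,35),ray(w,180,236,35), 'jaw t',ray(t,*T(642,370),35),ray(t,*T(674,370),35))
print('carrot w',ray(w,60,110,20),'t',ray(t,110+625/2.35,130+375/2.35,20))
print('peeler end w',ray(w,415,157,5),'t',ray(t,110+241/2.35,130+268/2.35,5))
print('timer mid w',ray(w,34,230,37),'t',ray(t,110+684/2.35,130+248/2.35,37))
E
```

```text
t [ 418. -204.   10.] (-0.24, -0.335, 0)
t [437. 171.  18.] (-0.24, 0.016, 8)
t [687. 161.  26.] (0.016, 0.016, 16)
w [ 417. -200.   10.] (-0.24, -0.335, 0)
w [449. 156.  26.] (-0.24, 0, 16)
w [451. 173.  26.] (-0.24, 0.016, 16)
jaw w [ 517.32775935 -194.33106298   35.        ] [ 520.26982677 -166.78923855   35.        ] jaw t [ 520.28478164 -176.14470287   35.        ] [ 521.23796477 -195.44086533   35.        ]
carrot w [ 328.1697112 -303.4853951   20.       ] t [ 332.27173394 -308.1025655    20.        ]
peeler end w [445.3768889  187.77218306   5.        ] t [445.31063416 188.42222032   5.        ]
timer mid w [ 488.3505247  -373.89796814   37.        ] t [ 494.78476686 -379.12774516   37.        ]
```

```bash
python3 - <<'E'
from hold import *
def L(n,a,b):
    d=b[:2]-a[:2];print(n,np.round(a),np.round(b),round(np.degrees(np.arctan2(d[1],d[0]))%90-90,2))
g=lambda u,v,z:ray(t,*T(u,v),z); k=lambda u,v,z:ray(w,u,v,z)
L('near t',g(62,482,10),g(678,545,10)); L('near w',k(405,153,10),k(150,166,10))
L('back inner t',g(140,125,10),g(650,158,10)); L('back inner top t',g(130,100,26),g(660,150,26))
L('side inner t',g(90,455,26),g(130,95,26)); L('side outer t',g(62,482,18),g(108,85,26))
L('side in w',k(399,163,26),k(395,270,26)); L('side out w',k(411,163,26),k(408,268,26))
L('right t',g(678,545,10),g(700,215,10)); L('right w',k(150,166,10),k(163,268,10))
E
```

```text
near t [438. 172.  10.] [ 418. -204.   10.] -3.02
near w [437. 171.  10.] [ 417. -200.   10.] -3.16
back inner t [667. 141.  10.] [ 661. -181.   10.] -1.02
back inner top t [678. 147.  26.] [ 662. -185.   26.] -2.79
side inner t [453. 154.  26.] [681. 147.  26.] -1.78
side outer t [437. 171.  18.] [687. 161.  26.] -2.22
side in w [449. 156.  26.] [612. 148.  26.] -3.03
side out w [451. 173.  26.] [611. 168.  26.] -2.02
right t [ 418. -204.   10.] [ 626. -213.   10.] -2.75
right w [ 417. -200.   10.] [ 577. -211.   10.] -4.11
```

```bash
python3 -c "
from hold import *
print(ray(w,278,196,260),ray(w,278,203,290),ray(w,256,200,290),ray(w,300,200,290))"
python3 -m crank '[{"offset":[0.02,-0.02,-0.02],"spin":3},{"offset":[0.04,-0.04,-0.04],"spin":3},{"offset":[0.06,-0.06,-0.06],"spin":3},{"offset":[0.08,-0.08,-0.08],"spin":3},{"offset":[0.1,-0.1,-0.1],"spin":3},{"offset":[0.115,-0.107,-0.13],"spin":3},{"offset":[0.115,-0.107,-0.16],"spin":3},{"offset":[0.115,-0.107,-0.18],"spin":3}]'
python3 -c "
from h import *
for i in range(4): p=shot('wrist')
s=manip.read_state();print(s['clock'],s['eef_pos'],np.degrees(s['eef_rot']),s['finger_gap'])
p=shot('wrist','w4')
q=(674,146,np.radians(-3));R=np.array([[np.cos(q[2]),-np.sin(q[2])],[np.sin(q[2]),np.cos(q[2])]])
for r in manip.masks_of(p,'stone_1'):
  m=r['mask'].astype('uint8');b=cv2.boxPoints(cv2.minAreaRect(cv2.findNonZero(m)))
  print(round(r['conf'],2),np.round([R.T@(ray(p,*x,32)[:2]-q[:2]) for x in b]).tolist())
"
```

```text
[432.9144874  -14.86563191 260.        ] [431.48462095 -14.86532546 290.        ] [428.18264104 -28.09670776 290.        ] [431.04060453  -1.23270499 290.        ]
clock: 6.62
eef_pos: [573.6, -123.2, 119.2]
eef_rot: [3.137, 0.001, 3.092]
wrist_force: [-0.6, 0.5, -3.6]
finger_gap: 23.7
6.8167 [ 574.45770883 -123.16174638  123.77934925] [179.76611581   0.30962009 177.21639721] 23.939036953988914
0.73 [[-32.0, -133.0], [-134.0, -118.0], [-120.0, -69.0], [-16.0, -79.0]]
0.64 [[-25.0, -76.0], [-128.0, -69.0], [-115.0, -17.0], [-11.0, -19.0]]
0.59 [[-44.0, -248.0], [-144.0, -237.0], [-138.0, -195.0], [-37.0, -203.0]]
```

View pics/w4.png

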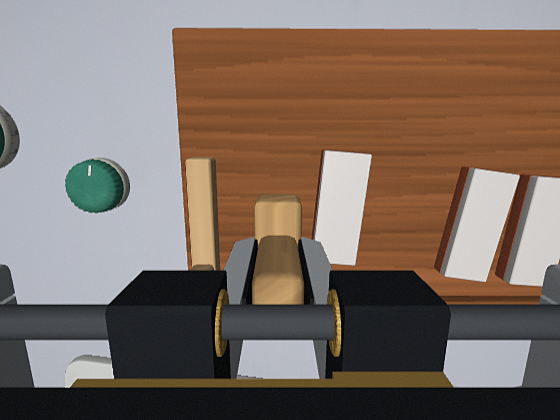

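The stones lie to the right of the block in w4, S3 at (345,205), S2 at (480,225) and S1 at (545,230). The bed edge is level in the image, so the yaw matches. Lowering the block and sweeping +y.

```bash
python3 -m crank '[{"offset":[-0.008,0,-0.02],"spin":0},{"offset":[-0.008,0,-0.04],"spin":0},{"offset":[-0.008,0,-0.055],"spin":0},{"offset":[-0.008,0,-0.065],"spin":0},{"offset":[-0.008,0,-0.068],"spin":0},{"offset":[-0.008,0,-0.068],"spin":0},{"offset":[-0.008,0,-0.068],"spin":0},{"offset":[-0.008,0,-0.068],"spin":0}]'
python3 -m crank '[{"offset":[0.0006,0.012,0],"spin":0},{"offset":[0.0012,0.024,0],"spin":0},{"offset":[0.0018,0.036,0],"spin":0},{"offset":[0.0024,0.048,0],"spin":0},{"offset":[0.003,0.06,0],"spin":0},{"offset":[0.0036,0.072,0],"spin":0},{"offset":[0.0042,0.084,0],"spin":0},{"offset":[0.0048,0.096,0],"spin":0}]'
python3 -m crank '[{"offset":[0.0003,0.005,0],"spin":0},{"offset":[0.0005,0.01,0],"spin":0},{"offset":[0.0008,0.015,0],"spin":0},{"offset":[0.001,0.02,0],"spin":0},{"offset":[0.0013,0.025,0],"spin":0},{"offset":[0.0015,0.03,0],"spin":0},{"offset":[0.0015,0.03,0],"spin":0},{"offset":[0.0015,0.03,0],"spin":0}]'
```

```text
clock: 7.58
eef_pos: [567.6, -123.6, 58.3]
eef_rot: [3.139, 0.01, 3.093]
wrist_force: [-0.8, 0.0, -2.5]
finger_gap: 23.6
clock: 8.25
eef_pos: [572.4, -26.2, 58.3]
eef_rot: [3.139, 0.01, 3.093]
wrist_force: [-0.2, -2.4, -1.6]
finger_gap: 24.1
clock: 8.92
eef_pos: [573.8, 4.2, 58.1]
eef_rot: [3.138, 0.009, 3.093]
wrist_force: [0.1, -0.3, -2.4]
finger_gap: 24.3
```

```bash
for i in 1; do python3 -m crank '[{"offset":[0,0.002,0],"spin":0},{"offset":[0,0.004,0],"spin":0},{"offset":[0.0005,0.006,0],"spin":0},{"offset":[0.0005,0.008,0],"spin":0},{"offset":[0.0005,0.009,0],"spin":0},{"offset":[0.0005,0.01,0],"spin":0},{"offset":[0.0005,0.01,0],"spin":0},{"offset":[0.0005,0.01,0],"spin":0}]'
python3 -m crank '[{"offset":[0,0.001,0],"spin":0},{"offset":[0,0.002,0],"spin":0},{"offset":[0,0.003,0],"spin":0},{"offset":[0,0.004,0],"spin":0},{"offset":[0,0.004,0],"spin":0},{"offset":[0,0.004,0],"spin":0},{"offset":[0,0.004,0],"spin":0},{"offset":[0,0.004,0],"spin":0}]'; done
python3 -c "
from h import *
p=shot('wrist','w5');t=shot('top','top2')
q=(674,146,np.radians(-3));R=np.array([[np.cos(q[2]),-np.sin(q[2])],[np.sin(q[2]),np.cos(q[2])]])
for P in(p,t):
 for r in manip.masks_of(P,'stone_1'):
  m=r['mask'].astype('uint8');b=cv2.boxPoints(cv2.minAreaRect(cv2.findNonZero(m)))
  print(round(r['conf'],2),np.round([R.T@(ray(P,*x,32)[:2]-q[:2]) for x in b]).tolist())
"
```

```text
clock: 9.58
eef_pos: [574.3, 14.4, 58.1]
eef_rot: [3.138, 0.009, 3.093]
wrist_force: [0.3, -1.1, -3.0]
finger_gap: 23.6
clock: 10.25
eef_pos: [574.2, 16.7, 58.2]
eef_rot: [3.14, 0.009, 3.093]
wrist_force: [-1.6, -14.7, -0.6]
finger_gap: 23.9
0.81 [[-50.0, -43.0], [-128.0, -40.0], [-122.0, 1.0], [-43.0, 1.0]]
0.68 [[-70.0, -80.0], [-133.0, -80.0], [-130.0, -40.0], [-67.0, -37.0]]
0.57 [[-143.0, -121.0], [-144.0, -80.0], [-71.0, -75.0], [-71.0, -119.0]]
0.65 [[-122.0, 0.0], [-21.0, 9.0], [-19.0, -16.0], [-121.0, -24.0]]
0.43 [[-249.0, 13.0], [17.0, 30.0], [28.0, -356.0], [-238.0, -356.0]]
```

View pics/w5.png

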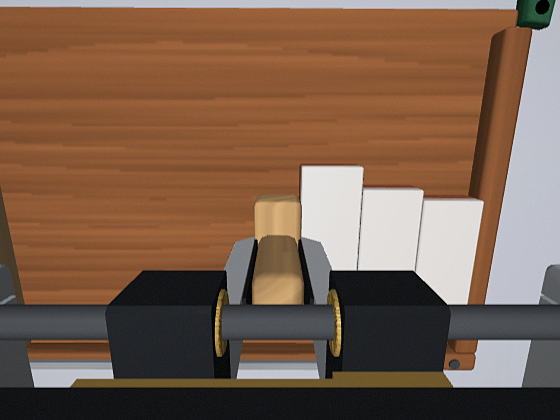

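All three stones are packed against the side stop (14.7 N). Their near ends sit at x ≈ -143, -131 and -124 in w5. Next I go round the near side and push each one +x.

```bash
python3 -m crank '[{"offset":[0,-0.008,-0.002],"spin":0},{"offset":[-0.035,-0.006,-0.002],"spin":0},{"offset":[-0.07,-0.004,-0.002],"spin":0},{"offset":[-0.105,-0.002,-0.002],"spin":0},{"offset":[-0.104,0.018,-0.002],"spin":0},{"offset":[-0.103,0.0385,-0.002],"spin":0},{"offset":[-0.103,0.0385,-0.002],"spin":0},{"offset":[-0.103,0.0385,-0.002],"spin":0}]'
python3 -m crank '[{"offset":[0.007,-0.0004,0],"spin":0},{"offset":[0.014,-0.0007,0],"spin":0},{"offset":[0.021,-0.0011,0],"spin":0},{"offset":[0.028,-0.0015,0],"spin":0},{"offset":[0.035,-0.0018,0],"spin":0},{"offset":[0.042,-0.0022,0],"spin":0},{"offset":[0.045,-0.0024,0],"spin":0},{"offset":[0.045,-0.0024,0],"spin":0}]'
python3 -c "
from h import *
s=manip.read_state();d=s['eef_pos'][:2]-[674,146];a=np.radians(-3);print(np.cos(a)*d[0]+np.sin(a)*d[1],-np.sin(a)*d[0]+np.cos(a)*d[1])"
```

```text
clock: 11.12
eef_pos: [471.2, 55.9, 56.3]
eef_rot: [3.14, 0.009, 3.095]
wrist_force: [-0.4, 0.4, -2.9]
finger_gap: 23.4
clock: 11.78
eef_pos: [517.0, 53.4, 56.2]
eef_rot: [3.14, 0.01, 3.094]
wrist_force: [0.3, -0.3, -2.7]
finger_gap: 23.4
-151.9747006962517 -100.69202872899838
```

```bash
python3 -m crank '[{"offset":[0.001,0,0],"spin":0},{"offset":[0.002,0,0],"spin":0},{"offset":[0.003,0,0],"spin":0},{"offset":[0.004,0,0],"spin":0},{"offset":[0.005,0,0],"spin":0},{"offset":[0.006,0,0],"spin":0},{"offset":[0.006,0,0],"spin":0},{"offset":[0.006,0,0],"spin":0}]'
python3 -m crank '[{"offset":[0.001,0,0],"spin":0},{"offset":[0.002,0,0],"spin":0},{"offset":[0.003,0,0],"spin":0},{"offset":[0.004,0,0],"spin":0},{"offset":[0.005,0,0],"spin":0},{"offset":[0.005,0,0],"spin":0},{"offset":[0.005,0,0],"spin":0},{"offset":[0.005,0,0],"spin":0}]'
python3 -c "
from h import *
p=shot('wrist','w6')"
```

```text
clock: 12.45
eef_pos: [523.1, 53.4, 56.2]
eef_rot: [3.14, 0.01, 3.095]
wrist_force: [-0.6, -0.9, -2.2]
finger_gap: 23.8
clock: 13.12
eef_pos: [528.2, 53.5, 56.3]
eef_rot: [3.14, 0.011, 3.095]
wrist_force: [-1.4, -1.1, -3.2]
finger_gap: 23.7
```

View pics/w6.png

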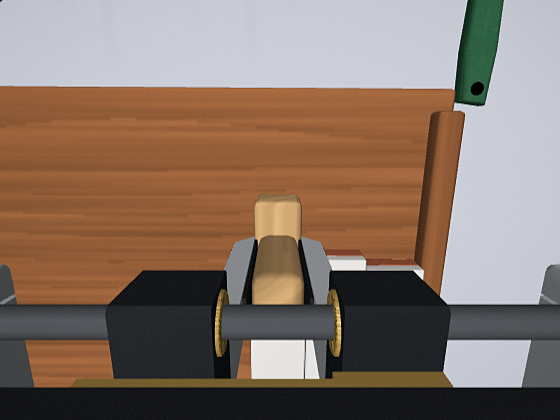

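```bash
python3 -m crank '[{"offset":[0.001,0,0],"spin":0},{"offset":[0.002,0,0],"spin":0},{"offset":[0.003,0,0],"spin":0},{"offset":[0.004,0,0],"spin":0},{"offset":[0.004,0,0],"spin":0},{"offset":[0.004,0,0],"spin":0},{"offset":[0.004,0,0],"spin":0},{"offset":[0.004,0,0],"spin":0}]'
python3 -m crank '[{"offset":[0.001,0,0],"spin":0},{"offset":[0.002,0,0],"spin":0},{"offset":[0.003,0,0],"spin":0},{"offset":[0.004,0,0],"spin":0},{"offset":[0.004,0,0],"spin":0},{"offset":[0.004,0,0],"spin":0},{"offset":[0.004,0,0],"spin":0},{"offset":[0.004,0,0],"spin":0}]'
```

```text
clock: 13.83
eef_pos: [529.9, 53.6, 55.7]
eef_rot: [3.14, 0.005, 3.095]
wrist_force: [-16.6, -0.2, 5.6]
finger_gap: 23.9
clock: 14.5
eef_pos: [531.6, 53.7, 55.2]
eef_rot: [3.14, -0.002, 3.095]
wrist_force: [-17.0, -0.4, 5.6]
finger_gap: 23.9
```

```bash
python3 -m crank '[{"offset":[-0.025,0.0012,0],"spin":0},{"offset":[-0.05,0.0025,0],"spin":0},{"offset":[-0.05,0.0025,0],"spin":0},{"offset":[-0.049,0.022,0],"spin":0},{"offset":[-0.048,0.0425,0],"spin":0},{"offset":[-0.048,0.0425,0],"spin":0},{"offset":[-0.048,0.0425,0],"spin":0},{"offset":[-0.048,0.0425,0],"spin":0}]'
python3 -m crank '[{"offset":[0.007,-0.0004,0],"spin":0},{"offset":[0.014,-0.0007,0],"spin":0},{"offset":[0.021,-0.0011,0],"spin":0},{"offset":[0.028,-0.0015,0],"spin":0},{"offset":[0.035,-0.0018,0],"spin":0},{"offset":[0.04,-0.0021,0],"spin":0},{"offset":[0.044,-0.0023,0],"spin":0},{"offset":[0.044,-0.0023,0],"spin":0}]'
python3 -m crank '[{"offset":[0.001,0,0],"spin":0},{"offset":[0.002,0,0],"spin":0},{"offset":[0.003,0,0],"spin":0},{"offset":[0.004,0,0],"spin":0},{"offset":[0.005,0,0],"spin":0},{"offset":[0.005,0,0],"spin":0},{"offset":[0.005,0,0],"spin":0},{"offset":[0.005,0,0],"spin":0}]'
```

```text
clock: 15.17
eef_pos: [483.8, 96.0, 55.2]
eef_rot: [3.14, -0.001, 3.095]
wrist_force: [0.5, 0.2, -1.1]
finger_gap: 23.9
clock: 15.83
eef_pos: [528.6, 93.6, 55.1]
eef_rot: [3.14, -0.001, 3.095]
wrist_force: [-0.1, -0.8, -2.2]
finger_gap: 23.9
clock: 16.5
eef_pos: [533.4, 93.6, 55.1]
eef_rot: [3.14, -0.001, 3.095]
wrist_force: [-4.3, 0.1, -0.6]
finger_gap: 23.7
```

```bash
python3 -m crank '[{"offset":[0.001,0,0],"spin":0},{"offset":[0.002,0,0],"spin":0},{"offset":[0.003,0,0],"spin":0},{"offset":[0.003,0,0],"spin":0},{"offset":[0.003,0,0],"spin":0},{"offset":[0.003,0,0],"spin":0},{"offset":[0.003,0,0],"spin":0},{"offset":[0.003,0,0],"spin":0}]'
python3 -m crank '[{"offset":[-0.025,0.0012,0],"spin":0},{"offset":[-0.05,0.0025,0],"spin":0},{"offset":[-0.05,0.0025,0],"spin":0},{"offset":[-0.049,0.022,0],"spin":0},{"offset":[-0.048,0.0425,0],"spin":0},{"offset":[-0.048,0.0425,0],"spin":0},{"offset":[-0.048,0.0425,0],"spin":0},{"offset":[-0.048,0.0425,0],"spin":0}]'
python3 -m crank '[{"offset":[0.007,-0.0004,0],"spin":0},{"offset":[0.014,-0.0007,0],"spin":0},{"offset":[0.021,-0.0011,0],"spin":0},{"offset":[0.028,-0.0015,0],"spin":0},{"offset":[0.035,-0.0018,0],"spin":0},{"offset":[0.04,-0.0021,0],"spin":0},{"offset":[0.044,-0.0023,0],"spin":0},{"offset":[0.044,-0.0023,0],"spin":0}]'
python3 -m crank '[{"offset":[0.001,0,0],"spin":0},{"offset":[0.002,0,0],"spin":0},{"offset":[0.003,0,0],"spin":0},{"offset":[0.004,0,0],"spin":0},{"offset":[0.005,0,0],"spin":0},{"offset":[0.006,0,0],"spin":0},{"offset":[0.006,0,0],"spin":0},{"offset":[0.006,0,0],"spin":0}]'
```

```text
clock: 17.17
eef_pos: [534.2, 93.7, 54.7]
eef_rot: [3.141, -0.007, 3.095]
wrist_force: [-19.2, -1.6, 7.7]
finger_gap: 23.4
clock: 17.83
eef_pos: [486.6, 136.0, 54.7]
eef_rot: [3.141, -0.006, 3.095]
wrist_force: [-0.3, 0.2, -2.4]
finger_gap: 23.9
clock: 18.5
eef_pos: [531.3, 133.6, 54.6]
eef_rot: [3.141, -0.006, 3.095]
wrist_force: [-0.1, 0.4, -2.0]
finger_gap: 23.7
clock: 19.17
eef_pos: [535.9, 133.5, 54.5]
eef_rot: [3.141, -0.01, 3.095]
wrist_force: [-13.1, -1.0, 6.2]
finger_gap: 23.6
```

```bash
python3 -m crank '[{"offset":[-0.015,0.001,0.002],"spin":0},{"offset":[-0.017,-0.034,0.002],"spin":0},{"offset":[-0.0185,-0.069,0.002],"spin":0},{"offset":[-0.0205,-0.104,0.002],"spin":0},{"offset":[-0.0223,-0.139,0.002],"spin":0},{"offset":[-0.0223,-0.139,0.002],"spin":0},{"offset":[0.01,-0.1406,0.002],"spin":0},{"offset":[0.04,-0.142,0.002],"spin":0}]'
python3 -m crank '[{"offset":[0.02,-0.001,0],"spin":0},{"offset":[0.03,-0.0015,0],"spin":0},{"offset":[0.03,-0.0015,0],"spin":0},{"offset":[0.0305,0.003,0],"spin":0},{"offset":[0.0305,0.007,0],"spin":0},{"offset":[0.031,0.011,0],"spin":0},{"offset":[0.031,0.015,0],"spin":0},{"offset":[0.031,0.017,0],"spin":0}]'
python3 -m crank '[{"offset":[0,0.001,0],"spin":0},{"offset":[0,0.002,0],"spin":0},{"offset":[0,0.003,0],"spin":0},{"offset":[0,0.004,0],"spin":0},{"offset":[0,0.005,0],"spin":0},{"offset":[0,0.006,0],"spin":0},{"offset":[0,0.006,0],"spin":0},{"offset":[0,0.006,0],"spin":0}]'
```

```text
clock: 19.83
eef_pos: [576.8, -9.1, 57.1]
eef_rot: [3.141, -0.008, 3.094]
wrist_force: [0.5, 0.8, -1.8]
finger_gap: 23.9
clock: 20.5
eef_pos: [607.6, 8.8, 57.4]
eef_rot: [3.141, -0.008, 3.094]
wrist_force: [-0.4, -0.5, -2.4]
finger_gap: 23.8
clock: 21.17
eef_pos: [607.6, 14.7, 57.4]
eef_rot: [3.141, -0.008, 3.094]
wrist_force: [0.3, -0.1, -1.5]
finger_gap: 23.7
```

```bash
python3 -m crank '[{"offset":[0,0.001,0],"spin":0},{"offset":[0,0.002,0],"spin":0},{"offset":[0,0.002,0],"spin":0},{"offset":[0,0.003,0],"spin":0},{"offset":[0,0.003,0],"spin":0},{"offset":[0,0.003,0],"spin":0},{"offset":[0,0.003,0],"spin":0},{"offset":[0,0.003,0],"spin":0}]'

```

```text
clock: 21.83
eef_pos: [607.5, 15.1, 57.4]
eef_rot: [-3.138, -0.008, 3.093]
wrist_force: [-1.4, -16.7, -1.3]
finger_gap: 24.2
```

```bash
python3 -m crank '[{"offset":[0,-0.015,0],"spin":0},{"offset":[0,-0.02,0.03],"spin":0},{"offset":[0,-0.02,0.06],"spin":0},{"offset":[-0.02,0,0.09],"spin":0},{"offset":[-0.05,0.03,0.11],"spin":0},{"offset":[-0.08,0.06,0.12],"spin":0},{"offset":[-0.11,0.095,0.13],"spin":0},{"offset":[-0.13,0.13,0.13],"spin":0}]'
python3 -m crank '[{"offset":[-0.01,0.04,0],"spin":0},{"offset":[-0.02,0.08,0],"spin":0},{"offset":[-0.02,0.12,0],"spin":0},{"offset":[-0.02,0.12,0],"spin":0},{"offset":[-0.02,0.12,0],"spin":0},{"offset":[-0.02,0.12,0],"spin":0},{"offset":[-0.02,0.12,0],"spin":0},{"offset":[-0.02,0.12,0],"spin":0}]'
python3 - <<'E'
from h import *
for n in('scene','top'): shot(n,n+'5')
p=shot('wrist','w7')
s=manip.read_state();print(s['eef_pos'],s['finger_gap'])
a=cv2.imread('pics/scene5.png')[190:280,240:350];a=cv2.resize(a,None,fx=3.5,fy=3.5,interpolation=cv2.INTER_CUBIC)
b=cv2.imread('pics/top5.png')[155:235,215:315];b=cv2.resize(b,None,fx=4,fy=4,interpolation=cv2.INTER_CUBIC)
w=cv2.imread('pics/w7.png')[150:420]
o=np.zeros((600,800,3),'uint8');o[:a.shape[0],:a.shape[1]]=a;o[:b.shape[0],400:800]=b[:,:400];o[325:595,:560]=w
cv2.imwrite('pics/m1.png',o)
E
```

```text
clock: 22.5
eef_pos: [482.0, 136.8, 188.6]
eef_rot: [-3.139, -0.006, 3.092]
wrist_force: [0.5, 1.0, -0.9]
finger_gap: 23.7
clock: 23.17
eef_pos: [462.3, 255.8, 188.7]
eef_rot: [-3.139, -0.006, 3.091]
wrist_force: [-0.3, -0.1, -2.6]
finger_gap: 23.5
[462.27768005 256.08962108 188.7117589 ] 23.836344526382426
```

View pics/m1.png

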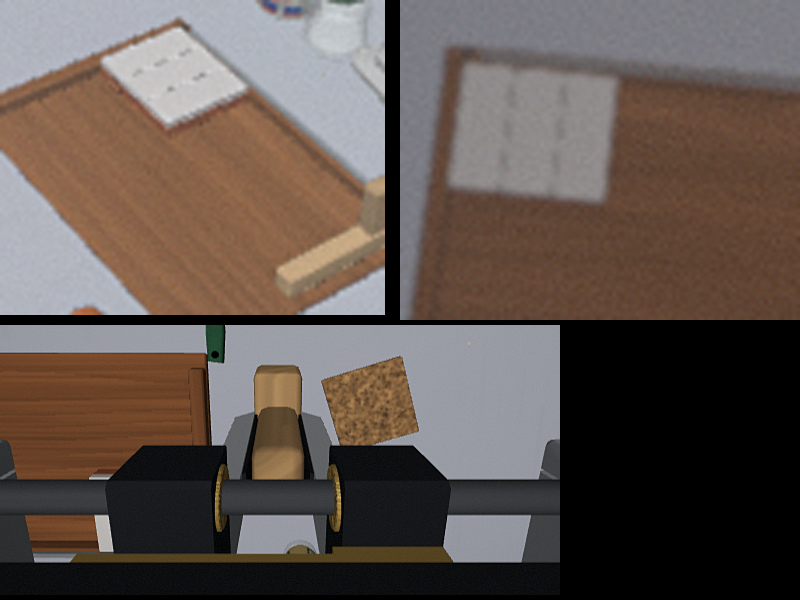

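The row sits flush in the corner in both views. Now I return the block to the coaster.

```bash
python3 - <<'E'
from h import *
p=shot('wrist');s=manip.read_state()
C=np.array([ray(p,u,v-175,6)[:2] for u,v in [(322,379),(402,357),(418,430),(342,447)]]);print(C.round(),C.mean(0),s['eef_pos'])
z=s['eef_pos'][2]-43
print(ray(p,278,366-175,z),'foot near end x')
t=shot('top')
C=np.array([ray(t,110+u/2.35,130+v/2.35,6)[:2] for u,v in [(76,187),(144,174),(155,240),(86,254)]]);print(C.mean(0))
E
```

```text
[[472. 306.]
 [452. 397.]
 [540. 420.]
 [558. 329.]] [505.56070051 362.97655265] [462.22023614 256.25661419 188.68137514]
[431.75739996 257.73181874 145.68137514] foot near end x
[509.0876391  359.85689126]
```

```bash
python3 -m crank '[{"offset":[0.01,0.03,0],"spin":0},{"offset":[0.02,0.06,0],"spin":0},{"offset":[0.03,0.09,-0.02],"spin":0},{"offset":[0.039,0.107,-0.05],"spin":0},{"offset":[0.039,0.107,-0.08],"spin":0},{"offset":[0.039,0.107,-0.11],"spin":0},{"offset":[0.039,0.107,-0.125],"spin":0},{"offset":[0.039,0.107,-0.13],"spin":0}]'
python3 -m crank '[{"offset":[0,0,-0.002],"spin":0},{"offset":[0,0,-0.004],"spin":0},{"offset":[0,0,-0.006],"spin":0},{"offset":[0,0,-0.008],"spin":0},{"offset":[0,0,-0.009],"spin":0},{"offset":[0,0,-0.009],"spin":0},{"offset":[0,0,-0.009],"spin":0},{"offset":[0,0,-0.009],"spin":0}]'
```

```text
clock: 24.08
eef_pos: [500.0, 362.5, 55.4]
eef_rot: [-3.136, -0.01, 3.092]
wrist_force: [0.5, 0.1, -2.4]
finger_gap: 23.8
clock: 24.75
eef_pos: [500.7, 363.0, 50.2]
eef_rot: [-3.138, -0.007, 3.092]
wrist_force: [-10.5, -6.3, 21.5]
finger_gap: 24.1
```

```bash
python3 -m crank '[{"offset":[0,0,0],"spin":0},{"offset":[0,0,0],"spin":0},{"offset":[0,0,0],"spin":0},{"offset":[0,0,0],"spin":0},{"offset":[0,0,0],"spin":0},{"offset":[0,0,0],"spin":0},{"offset":[0,0,0],"spin":0},{"offset":[0,0,0],"spin":0}]' 0.7 35
python3 -m crank '[{"offset":[0,0,0.01],"spin":0},{"offset":[0,0,0.03],"spin":0},{"offset":[0,0,0.06],"spin":0},{"offset":[0,0,0.09],"spin":0},{"offset":[0,0,0.12],"spin":0},{"offset":[-0.03,-0.03,0.15],"spin":0},{"offset":[-0.05,-0.06,0.17],"spin":0},{"offset":[-0.06,-0.1,0.19],"spin":0}]'
python3 - <<'E'
from h import *
for n in('scene','top'): p=shot(n,n+'6')
s=manip.read_state();print(s['eef_pos'],s['finger_gap'])
a=cv2.imread('pics/scene6.png')[160:280,190:370];a=cv2.resize(a,None,fx=4.4,fy=4.4,interpolation=cv2.INTER_CUBIC)
cv2.imwrite('pics/m2.png',a[:600])
E
```

```text
clock: 25.42
eef_pos: [500.7, 363.0, 50.1]
eef_rot: [-3.138, -0.007, 3.092]
wrist_force: [0.2, -0.4, -0.0]
finger_gap: 65.9
clock: 26.08
eef_pos: [442.5, 274.2, 235.9]
eef_rot: [-3.139, -0.006, 3.094]
wrist_force: [1.2, -0.0, 0.8]
finger_gap: 65.8
[444.1069104  272.06118558 238.67407148] 65.98736179143195
```

View pics/m2.png

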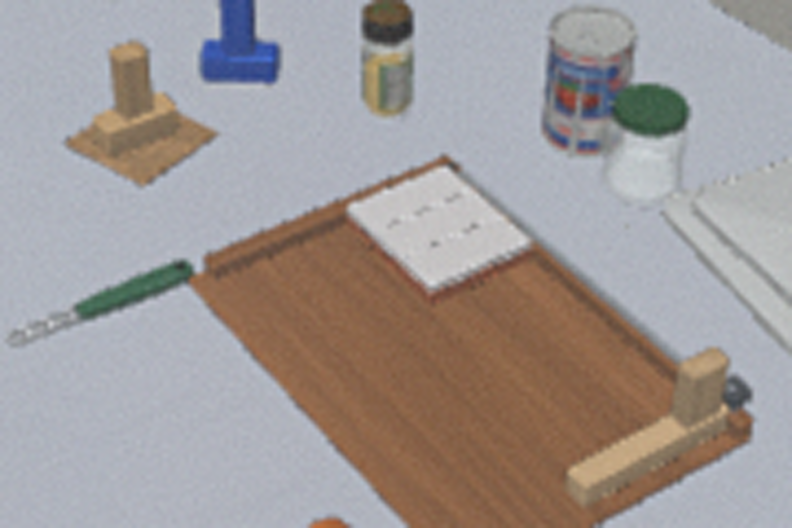

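```bash
python3 -m crank '[{"offset":[0,-0.035,0],"spin":0},{"offset":[0,-0.07,0],"spin":0},{"offset":[0,-0.105,0],"spin":0},{"offset":[0,-0.14,0],"spin":0},{"offset":[0.01,-0.175,0],"spin":0},{"offset":[0.02,-0.21,0],"spin":0},{"offset":[0.03,-0.245,0],"spin":0},{"offset":[0.04,-0.28,0],"spin":0}]'
python3 -m crank '[{"offset":[0.02,-0.035,0],"spin":0},{"offset":[0.04,-0.07,-0.01],"spin":0},{"offset":[0.06,-0.105,-0.02],"spin":0},{"offset":[0.08,-0.14,-0.04],"spin":0},{"offset":[0.1,-0.165,-0.06],"spin":0},{"offset":[0.12,-0.18,-0.08],"spin":0},{"offset":[0.12,-0.18,-0.08],"spin":0},{"offset":[0.12,-0.18,-0.08],"spin":0}]'
python3 -c "
from h import *
p=shot('wrist','w8');s=manip.read_state();print(s['eef_pos'],s['finger_gap'])
print(proj(p,[638,-192.5,88]))
"
```

```text
clock: 26.85
eef_pos: [484.5, -9.5, 239.0]
eef_rot: [-3.141, -0.001, 3.09]
wrist_force: [0.1, 0.4, 0.7]
finger_gap: 66.0
clock: 27.52
eef_pos: [604.4, -189.7, 156.9]
eef_rot: [3.141, -0.004, 3.089]
wrist_force: [-0.9, 0.3, -0.5]
finger_gap: 65.6
[ 604.57137321 -189.17037522  158.73645468] 66.06290814336876
(np.float64(276.39221751624285), np.float64(262.50851825611596))
```

View pics/w8.png

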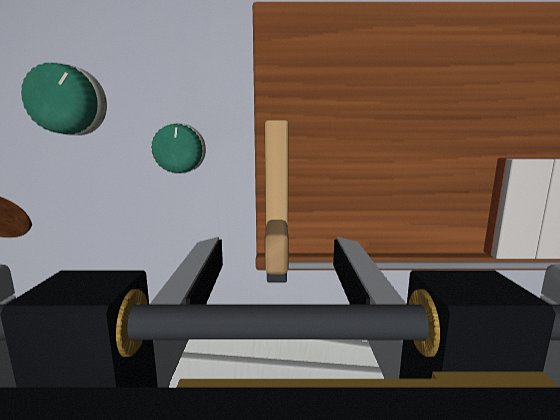

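Fin top at about (277,250) in w8 and centred between the fingers. Descending to grip it.

```bash
python3 -m crank '[{"offset":[0.015,-0.001,-0.01],"spin":0},{"offset":[0.03,-0.002,-0.02],"spin":0},{"offset":[0.03,-0.002,-0.05],"spin":0},{"offset":[0.03,-0.002,-0.08],"spin":0},{"offset":[0.03,-0.002,-0.1],"spin":0},{"offset":[0.03,-0.002,-0.106],"spin":0},{"offset":[0.03,-0.002,-0.106],"spin":0},{"offset":[0.03,-0.002,-0.106],"spin":0}]'
python3 -m crank '[{"offset":[0,0,0],"spin":0},{"offset":[0,0,0],"spin":0},{"offset":[0,0,0],"spin":0},{"offset":[0,0,0],"spin":0},{"offset":[0,0,0],"spin":0},{"offset":[0,0,0],"spin":0},{"offset":[0,0,0],"spin":0},{"offset":[0,0,0],"spin":0}]' 0 15
python3 -m crank '[{"offset":[0,0,0],"spin":0},{"offset":[0,0,0],"spin":0},{"offset":[0,0,0],"spin":0},{"offset":[0,0,0],"spin":0},{"offset":[0,0,0],"spin":0},{"offset":[0,0,0],"spin":0},{"offset":[0,0,0],"spin":0},{"offset":[0,0,0],"spin":0}]'
```

```text
clock: 28.23
eef_pos: [635.4, -190.9, 55.1]
eef_rot: [-3.141, 0.001, 3.091]
wrist_force: [0.5, 0.0, 0.6]
finger_gap: 66.2
clock: 28.9
eef_pos: [635.4, -191.1, 55.1]
eef_rot: [-3.141, 0.001, 3.091]
wrist_force: [-0.5, -1.7, -0.2]
finger_gap: 19.6
clock: 29.57
eef_pos: [635.4, -191.1, 55.1]
eef_rot: [-3.14, 0.001, 3.09]
wrist_force: [-0.2, -0.4, 0.3]
finger_gap: 20.1
```

```bash
python3 -m crank '[{"offset":[0.0005,0.01,0],"spin":0},{"offset":[0.0015,0.025,0],"spin":0},{"offset":[0.002,0.04,0],"spin":0},{"offset":[0.003,0.055,0],"spin":0},{"offset":[0.0037,0.07,0],"spin":0},{"offset":[0.0045,0.085,0],"spin":0},{"offset":[0.0052,0.1,0],"spin":0},{"offset":[0.006,0.115,0],"spin":0}]'
python3 -m crank '[{"offset":[0.0005,0.01,0],"spin":0},{"offset":[0.001,0.02,0],"spin":0},{"offset":[0.0015,0.03,0],"spin":0},{"offset":[0.002,0.04,0],"spin":0},{"offset":[0.0026,0.05,0],"spin":0},{"offset":[0.0032,0.06,0],"spin":0},{"offset":[0.0037,0.07,0],"spin":0},{"offset":[0.004,0.075,0],"spin":0}]'
python3 -c "
from h import *
p=shot('top')
s=manip.read_state();d=s['eef_pos'][:2]-[674,146];print(s['eef_pos'],s['finger_gap'],s['wrist_force'],.0523*d[0]+.9986*d[1])"
```

```text
clock: 30.23
eef_pos: [641.4, -74.4, 55.1]
eef_rot: [-3.14, 0.001, 3.091]
wrist_force: [1.1, -3.5, -0.2]
finger_gap: 20.2
clock: 30.9
eef_pos: [645.4, 2.0, 55.1]
eef_rot: [-3.141, 0.001, 3.091]
wrist_force: [0.8, -3.1, -0.4]
finger_gap: 20.0
[645.48492463   2.5131804   55.11050022] 19.936303473699855 [1.08258186 4.14927519 0.19620802] -144.7772764955466
```

```bash
python3 -m crank '[{"offset":[0,0.002,0],"spin":0},{"offset":[0,0.004,0],"spin":0},{"offset":[0.0003,0.006,0],"spin":0},{"offset":[0.0005,0.008,0],"spin":0},{"offset":[0.0005,0.009,0],"spin":0},{"offset":[0.0005,0.01,0],"spin":0},{"offset":[0.0005,0.01,0],"spin":0},{"offset":[0.0005,0.01,0],"spin":0}]'
python3 -m crank '[{"offset":[0,0.001,0],"spin":0},{"offset":[0,0.002,0],"spin":0},{"offset":[0,0.003,0],"spin":0},{"offset":[0,0.003,0],"spin":0},{"offset":[0,0.004,0],"spin":0},{"offset":[0,0.004,0],"spin":0},{"offset":[0,0.004,0],"spin":0},{"offset":[0,0.004,0],"spin":0}]'
```

```text
clock: 31.62
eef_pos: [646.0, 12.6, 55.1]
eef_rot: [-3.141, 0.001, 3.092]
wrist_force: [2.8, -1.6, -1.0]
finger_gap: 19.7
clock: 32.28
eef_pos: [646.2, 16.7, 55.1]
eef_rot: [-3.141, 0.001, 3.092]
wrist_force: [3.8, -2.0, -2.1]
finger_gap: 19.9
```

```bash
python3 -m crank '[{"offset":[0,0.001,0],"spin":0},{"offset":[0,0.002,0],"spin":0},{"offset":[0,0.003,0],"spin":0},{"offset":[0,0.003,0],"spin":0},{"offset":[0,0.003,0],"spin":0},{"offset":[0,0.003,0],"spin":0},{"offset":[0,0.003,0],"spin":0},{"offset":[0,0.003,0],"spin":0}]'
python3 -c "
from h import *
p=shot('scene','scene7');s=manip.read_state();print(s['eef_pos'],s['wrist_force'])
p=shot('wrist','w9');"
```

```text
clock: 32.95
eef_pos: [646.2, 16.9, 55.1]
eef_rot: [-3.138, 0.001, 3.091]
wrist_force: [2.1, -20.1, -1.2]
finger_gap: 20.2
[646.17717649  16.86233798  55.08667251] [  3.26686212 -20.38948362  -0.81423068]
```

Contact at 20 N. Releasing and rising, then a check.

```bash
python3 -m crank '[{"offset":[0,0,0],"spin":0},{"offset":[0,0,0],"spin":0},{"offset":[0,0,0],"spin":0},{"offset":[0,0,0],"spin":0},{"offset":[0,0,0],"spin":0},{"offset":[0,0,0],"spin":0},{"offset":[0,0,0],"spin":0},{"offset":[0,0,0],"spin":0}]' 0.7 15
python3 -m crank '[{"offset":[0,0,0.02],"spin":0},{"offset":[0,0,0.05],"spin":0},{"offset":[0,0,0.08],"spin":0},{"offset":[-0.01,0,0.11],"spin":0},{"offset":[-0.05,-0.03,0.14],"spin":0},{"offset":[-0.09,-0.06,0.16],"spin":0},{"offset":[-0.12,-0.1,0.17],"spin":0},{"offset":[-0.14,-0.13,0.17],"spin":0}]'
python3 -m crank '[{"offset":[0,-0.035,0],"spin":0},{"offset":[0,-0.07,0],"spin":0},{"offset":[0,-0.105,0],"spin":0},{"offset":[0,-0.14,0],"spin":0},{"offset":[-0.01,-0.175,0],"spin":0},{"offset":[-0.02,-0.2,-0.02],"spin":0},{"offset":[-0.02,-0.22,-0.03],"spin":0},{"offset":[-0.02,-0.23,-0.03],"spin":0}]' 1
python3 - <<'E'
from h import *
for i in range(4): p=shot('wrist')
p=shot('wrist','w10');shot('scene','scene8');shot('top','top8')
s=manip.read_state();print(s['eef_pos'],np.degrees(s['eef_rot'][2]),s['joints'])
for n in('timer_dial',):
  for r in manip.search_frame(p,n): print(n,r['location'],r['conf'],proj(p,r['location']))
  for r in manip.masks_of(p,n): 
    m=r['mask'].astype('uint8');(c,v,rr)=*cv2.minEnclosingCircle(cv2.findNonZero(m)),0;print(c,v,r['conf'])
a=cv2.imread('pics/scene8.png')[200:280,250:350];a=cv2.resize(a,None,fx=4,fy=4,interpolation=cv2.INTER_CUBIC)
b=cv2.imread('pics/top8.png')[155:235,215:315];b=cv2.resize(b,None,fx=4,fy=4,interpolation=cv2.INTER_CUBIC)
w=cv2.imread('pics/w10.png')[0:280]
o=np.zeros((600,800,3),'uint8');o[:320,:400]=a;o[:320,400:800]=b;o[320:600,:560]=w
cv2.imwrite('pics/m3.png',o)
E
```

```text
clock: 33.72
eef_pos: [646.2, 17.0, 55.1]
eef_rot: [-3.138, 0.001, 3.091]
wrist_force: [-0.3, 0.3, -0.4]
finger_gap: 65.4
clock: 34.38
eef_pos: [523.5, -89.7, 222.6]
eef_rot: [-3.137, 0.004, 3.092]
wrist_force: [0.4, -1.2, 0.2]
finger_gap: 65.8
clock: 35.05
eef_pos: [502.1, -321.4, 190.4]
eef_rot: [-3.139, 0.001, 3.09]
wrist_force: [-0.2, 0.4, -0.9]
finger_gap: 94.0
[ 504.10761993 -318.62592874  193.46870368] 177.2613998531962 [-6.24416348e-01  4.08884856e-01  1.40246088e+00 -1.48348543e-03
  1.32384153e+00 -2.14704628e+00]
timer_dial [493.1, -384.5, 38.0] 0.89 (np.float64(216.11448723395984), np.float64(193.4041635450463))
timer_dial [542.2, -286.2, 31.4] 0.68 (np.float64(309.52853741829534), np.float64(231.64123948996095))
timer_dial [346.7, -418.0, 45.7] 0.66 (np.float64(163.89831694073985), np.float64(41.82374239946998))
(164.0, 41.0) 52.00971221923828 0.91
(309.8258056640625, 229.02488708496094) 20.706707000732422 0.8
```

View pics/m3.png

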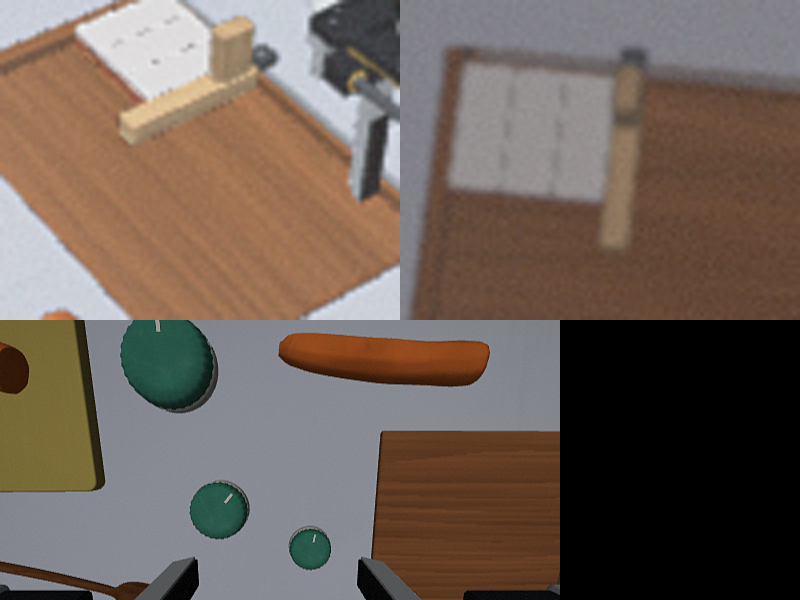

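```bash
python3 -c "
from h import *
p=shot('wrist');s=manip.read_state();print(s['eef_pos'],ray(p,219.5,190,37))
im=p['pixels'].astype(int);g=((im[...,1]>im[...,0]+25)).astype('uint8')
n,l,st,c=cv2.connectedComponentsWithStats(g)
for i in range(1,n):
  if st[i,4]>300: print(st[i],c[i],ray(p,*c[i],32))
"
```

```text
[ 503.81496536 -319.06435344  193.09965289] [ 489.60064412 -380.68220273   37.        ]
[ 120    0   88   85 5881] [163.40095222  38.87332086] [ 340.35391963 -422.43386325   32.        ]
[ 190  163   56   56 2385] [217.02348008 190.35849057] [ 490.67878492 -384.36019062   32.        ]
[ 290  209   41   41 1255] [309.78007968 229.14023904] [ 538.82992624 -285.85318807   32.        ]
```

```bash
python3 -m crank '[{"offset":[-0.006,-0.03,-0.01],"spin":0},{"offset":[-0.012,-0.06,-0.03],"spin":0},{"offset":[-0.012,-0.064,-0.06],"spin":0},{"offset":[-0.012,-0.064,-0.09],"spin":0},{"offset":[-0.012,-0.064,-0.12],"spin":0},{"offset":[-0.012,-0.064,-0.14],"spin":0},{"offset":[-0.012,-0.064,-0.14],"spin":0},{"offset":[-0.012,-0.064,-0.14],"spin":0}]' 1
python3 -c "
from h import *
for i in range(3):p=shot('wrist')
p=shot('wrist','w11');s=manip.read_state();print(s['eef_pos'],s['joints'][5])
im=p['pixels'].astype(int);g=((im[...,1]>im[...,0]+25)).astype('uint8')
n,l,st,c=cv2.connectedComponentsWithStats(g)
for i in range(1,n):
  if st[i,4]>300: print(st[i],c[i],ray(p,*c[i],32),ray(p,st[i,0],c[i][1],30)[1],ray(p,st[i,0]+st[i,2],c[i][1],30)[1])
"
```

```text
clock: 36.22
eef_pos: [491.9, -382.7, 53.1]
eef_rot: [-3.138, 0.003, 3.094]
wrist_force: [-0.5, -1.1, 0.8]
finger_gap: 93.9
[ 492.59760469 -383.53135275   55.07572805] -2.241956613345707
[ 126    0  142   61 6203] [197.34757375  23.99983879] [ 360.57370345 -423.20247601   32.        ] -464.77258873862996 -383.01436726703037
[ 232  192   90   90 6191] [275.87691811 236.98336295] [ 489.91487242 -384.81118239   32.        ] -414.2632782642869 -354.03120150200317
[408 263  43  41 723] [433.14522822 279.97095436] [ 525.69319465 -278.90125773   32.        ] -295.21163574650166 -265.64986552293004
```

```bash
python3 -m crank '[{"offset":[-0.002,-0.001,-0.01],"spin":0},{"offset":[-0.002,-0.001,-0.02],"spin":0},{"offset":[-0.002,-0.001,-0.03],"spin":0},{"offset":[-0.002,-0.001,-0.034],"spin":0},{"offset":[-0.002,-0.001,-0.034],"spin":0},{"offset":[-0.002,-0.001,-0.034],"spin":0},{"offset":[-0.002,-0.001,-0.034],"spin":0},{"offset":[-0.002,-0.001,-0.034],"spin":0}]' 1
python3 -m crank '[{"offset":[0,0,0],"spin":0},{"offset":[0,0,0],"spin":0},{"offset":[0,0,0],"spin":0},{"offset":[0,0,0],"spin":0},{"offset":[0,0,0],"spin":0},{"offset":[0,0,0],"spin":0},{"offset":[0,0,0],"spin":0},{"offset":[0,0,0],"spin":0}]' 0 20
python3 -m crank '[{"offset":[0,0,0],"spin":-3},{"offset":[0,0,0],"spin":-8},{"offset":[0,0,0],"spin":-14},{"offset":[0,0,0],"spin":-20},{"offset":[0,0,0],"spin":-26},{"offset":[0,0,0],"spin":-32},{"offset":[0,0,0],"spin":-38},{"offset":[0,0,0],"spin":-44}]'
python3 -c "
from h import *
manip.camera('top');s=manip.read_state();print(s['eef_pos'],s['joints'][5],s['moment'],s['wrist_force'])"
```

```text
clock: 37.08
eef_pos: [490.8, -384.7, 21.5]
eef_rot: [-3.135, 0.007, 3.094]
wrist_force: [0.1, 0.4, -0.4]
finger_gap: 94.4
clock: 37.75
eef_pos: [490.8, -384.4, 21.5]
eef_rot: [-3.135, 0.007, 3.094]
wrist_force: [-0.9, 4.7, 2.8]
finger_gap: 62.9
clock: 38.42
eef_pos: [491.8, -382.3, 21.5]
eef_rot: [-3.138, 0.005, 2.321]
wrist_force: [6.5, 17.5, 4.6]
finger_gap: 62.5
[ 491.79603312 -382.29376082   21.4913774 ] -1.45731098728104 [ 2.82783454 -0.95239734  0.03716718] [ 5.52985606 15.00480268  4.41281622]
```

```bash
python3 -m crank '[{"offset":[0,0.001,0],"spin":-6},{"offset":[0,0.001,0],"spin":-12},{"offset":[0,0.001,0],"spin":-18},{"offset":[0,0.001,0],"spin":-24},{"offset":[0,0.001,0],"spin":-30},{"offset":[0,0.001,0],"spin":-36},{"offset":[0,0.001,0],"spin":-42},{"offset":[0,0.001,0],"spin":-48}]'
python3 -m crank '[{"offset":[0,0,0],"spin":-6},{"offset":[0,0,0],"spin":-12},{"offset":[0,0,0],"spin":-18},{"offset":[0,0,0],"spin":-24},{"offset":[0,0,0],"spin":-30},{"offset":[0,0,0],"spin":-36},{"offset":[0,0,0],"spin":-42},{"offset":[0,0,0],"spin":-48}]'
python3 -m crank '[{"offset":[0,0,0],"spin":-6},{"offset":[0,0,0],"spin":-12},{"offset":[0,0,0],"spin":-18},{"offset":[0,0,0],"spin":-24},{"offset":[0,0,0],"spin":-30},{"offset":[0,0,0],"spin":-36},{"offset":[0,0,0],"spin":-42},{"offset":[0,0,0],"spin":-48}]'
python3 -c "
from h import *
manip.camera('top');s=manip.read_state();print(s['eef_pos'],s['joints'][5],s['moment'],s['wrist_force'])"
```

```text
clock: 39.13
eef_pos: [494.2, -381.2, 21.7]
eef_rot: [3.14, 0.006, 1.47]
wrist_force: [20.6, 0.5, -9.7]
finger_gap: 63.0
clock: 39.8
eef_pos: [496.5, -382.4, 21.7]
eef_rot: [3.134, 0.004, 0.628]
wrist_force: [19.3, -11.1, -14.1]
finger_gap: 62.7
clock: 40.47
eef_pos: [497.2, -384.9, 21.7]
eef_rot: [3.13, -0.001, -0.216]
wrist_force: [7.8, -19.0, -11.8]
finger_gap: 62.8
[ 497.18155612 -384.93748307   21.64777252] 1.0883771132861155 [-2.58448497 -1.55183585  0.1225888 ] [  8.45763558 -16.20804695 -11.16765145]
```

```bash
python3 -m crank '[{"offset":[0,0,0],"spin":0},{"offset":[0,0,0],"spin":0},{"offset":[0,0,0],"spin":0},{"offset":[-0.001,0,0],"spin":0},{"offset":[-0.003,0,0],"spin":0},{"offset":[-0.003,0,0],"spin":0},{"offset":[-0.003,0,0],"spin":0},{"offset":[-0.003,0,0],"spin":0}]' 1
python3 -m crank '[{"offset":[0,0,0],"spin":6},{"offset":[0,0,0],"spin":12},{"offset":[0,0,0],"spin":18},{"offset":[0,0,0],"spin":25},{"offset":[0,0,0],"spin":32},{"offset":[0,0,0],"spin":39},{"offset":[0,0,0],"spin":46},{"offset":[0,0,0],"spin":53}]'
python3 -m crank '[{"offset":[0,0,0],"spin":7},{"offset":[0,0,0],"spin":14},{"offset":[0,0,0],"spin":21},{"offset":[0,0,0],"spin":28},{"offset":[0,0,0],"spin":35},{"offset":[0,0,0],"spin":42},{"offset":[0,0,0],"spin":49},{"offset":[0,0,0],"spin":55}]'
python3 -m crank '[{"offset":[0,0,0],"spin":7},{"offset":[0,0,0],"spin":14},{"offset":[0,0,0],"spin":21},{"offset":[0,0,0],"spin":28},{"offset":[0,0,0],"spin":35},{"offset":[0,0,0],"spin":42},{"offset":[0,0,0],"spin":48},{"offset":[0,0,0],"spin":52}]'
python3 -c "
from h import *
for i in range(3): p=shot('wrist')
p=shot('wrist','w12');s=manip.read_state();print(s['eef_pos'],s['eef_rot'][2],s['joints'][5],s['wrist_force'])
im=p['pixels'].astype(int);g=((im[...,1]>im[...,0]+25)).astype('uint8')
n,l,st,c=cv2.connectedComponentsWithStats(g)
for i in range(1,n):
  if st[i,4]>900: print(st[i],c[i],ray(p,*c[i],32))"
```

```text
clock: 41.18
eef_pos: [494.2, -384.9, 21.7]
eef_rot: [3.13, -0.001, -0.224]
wrist_force: [-0.4, 0.0, 0.8]
finger_gap: 94.0
clock: 41.85
eef_pos: [494.2, -384.9, 21.8]
eef_rot: [3.13, -0.001, 0.707]
wrist_force: [-0.3, -0.2, -0.1]
finger_gap: 93.8
clock: 42.52
eef_pos: [494.3, -384.9, 21.8]
eef_rot: [3.13, -0.001, 1.674]
wrist_force: [0.6, 0.1, 0.5]
finger_gap: 94.3
clock: 43.18
eef_pos: [494.4, -384.8, 21.8]
eef_rot: [3.13, -0.001, 2.587]
wrist_force: [0.8, -0.3, 0.1]
finger_gap: 93.9
[ 494.32435183 -384.82344368   21.7932339 ] 2.5784799049639258 -1.7396501607995232 [-0.00538807 -0.01711645 -0.13182859]
[    0     0   126   133 14375] [56.86107826 60.65544348] [ 349.00575617 -421.11548389   32.        ]
[ 423  192   87   79 5140] [465.78618677 230.98190661] [ 535.72022434 -288.26515478   32.        ]
[ 225  199  106  105 8558] [277.09885487 251.64430942] [ 489.65030225 -383.28814868   32.        ]
```

View pics/w12.png

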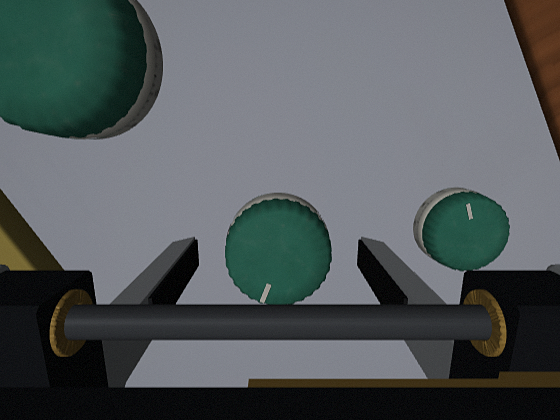

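Dial pointer at (265,293) shows the cap has turned well over half. Regripping for the remainder.

```bash
python3 -m crank '[{"offset":[-0.001,0,0],"spin":0},{"offset":[-0.001,0,0],"spin":0},{"offset":[-0.001,0,0],"spin":0},{"offset":[-0.001,0,0],"spin":0},{"offset":[-0.001,0,0],"spin":0},{"offset":[-0.001,0,0],"spin":0},{"offset":[-0.001,0,0],"spin":0},{"offset":[-0.001,0,0],"spin":0}]' 0 20
python3 -m crank '[{"offset":[0,0,0],"spin":-6},{"offset":[0,0,0],"spin":-12},{"offset":[0,0,0],"spin":-18},{"offset":[0,0,0],"spin":-24},{"offset":[0,0,0],"spin":-30},{"offset":[0,0,0],"spin":-36},{"offset":[0,0,0],"spin":-42},{"offset":[0,0,0],"spin":-48}]'
python3 -m crank '[{"offset":[0,0,0],"spin":-6},{"offset":[0,0,0],"spin":-12},{"offset":[0,0,0],"spin":-18},{"offset":[0,0,0],"spin":-24},{"offset":[0,0,0],"spin":-30},{"offset":[0,0,0],"spin":-36},{"offset":[0,0,0],"spin":-42},{"offset":[0,0,0],"spin":-48}]'
python3 -c "
from h import *
manip.camera('top');s=manip.read_state();print(s['eef_pos'],s['eef_rot'][2],s['joints'][5],s['moment'],s['effort'][5])"
python3 -m crank '[{"offset":[0,0,0],"spin":-4},{"offset":[0,0,0],"spin":-8},{"offset":[0,0,0],"spin":-12},{"offset":[0,0,0],"spin":-16},{"offset":[0,0,0],"spin":-20},{"offset":[0,0,0],"spin":-24},{"offset":[0,0,0],"spin":-28},{"offset":[0,0,0],"spin":-32}]'
python3 -c "
from h import *
manip.camera('top');s=manip.read_state();print(s['eef_pos'],s['eef_rot'][2],s['joints'][5],s['moment'],s['effort'][5])"
```

```text
clock: 44.05
eef_pos: [493.7, -384.2, 21.9]
eef_rot: [3.129, -0.001, 2.579]
wrist_force: [2.0, 5.2, 1.2]
finger_gap: 63.1
clock: 44.72
eef_pos: [494.1, -384.0, 21.9]
eef_rot: [3.128, -0.001, 1.736]
wrist_force: [3.6, 0.4, -0.7]
finger_gap: 62.5
clock: 45.38
eef_pos: [494.4, -384.1, 21.9]
eef_rot: [3.127, -0.001, 0.893]
wrist_force: [3.6, -1.4, -1.8]
finger_gap: 62.5
[ 494.40211678 -384.14727693   21.89077329] 0.8848738711581832 -0.034394323216870006 [-0.2150659  -0.33146102 -0.0012178 ] -2.1353888511657715
clock: 46.1
eef_pos: [495.1, -384.2, 22.3]
eef_rot: [3.126, -0.002, 0.327]
wrist_force: [2.0, -1.6, 0.9]
finger_gap: 62.8
[ 495.05318098 -384.22684365   22.29210301] 0.3215009671657081 0.5376896228302182 [ 0.08039999 -0.66639662  0.66558981] -0.5894871242344379
```

```bash
python3 -m crank '[{"offset":[0,0,0],"spin":-3},{"offset":[0,0,0],"spin":-6},{"offset":[0,0,0],"spin":-9},{"offset":[0,0,0],"spin":-12},{"offset":[0,0,0],"spin":-15},{"offset":[0,0,0],"spin":-15},{"offset":[0,0,0],"spin":-15},{"offset":[0,0,0],"spin":-15}]' 0 30
python3 -c "
from h import *
manip.camera('top');s=manip.read_state();print(s['eef_pos'],s['eef_rot'][2],s['joints'][5],s['moment'],s['effort'][5])"
python3 -m crank '[{"offset":[0,0,0],"spin":0},{"offset":[0,0,0],"spin":0},{"offset":[0,0,0],"spin":0},{"offset":[0,0,0],"spin":0},{"offset":[0,0,0],"spin":0},{"offset":[0,0,0],"spin":0},{"offset":[0,0,0],"spin":0},{"offset":[0,0,0],"spin":0}]' 1
python3 -m crank '[{"offset":[0,0,0.02],"spin":0},{"offset":[0,0,0.05],"spin":0},{"offset":[0,0,0.08],"spin":0},{"offset":[0,0,0.11],"spin":0},{"offset":[0,0,0.14],"spin":0},{"offset":[-0.03,0.01,0.17],"spin":6},{"offset":[-0.06,0.02,0.2],"spin":12},{"offset":[-0.09,0.03,0.22],"spin":18}]'
python3 - <<'E'
from h import *
for i in range(3): shot('wrist')
p=shot('wrist','w13');shot('scene','scene9');shot('top','top9')
s=manip.read_state();print(s['eef_pos'],s['eef_rot'])
a=cv2.imread('pics/scene9.png')[140:330,190:400];a=cv2.resize(a,None,fx=2.1,fy=2.1,interpolation=cv2.INTER_CUBIC)
b=cv2.imread('pics/top9.png')[155:235,215:305];b=cv2.resize(b,None,fx=3.9,fy=3.9,interpolation=cv2.INTER_CUBIC)
E=np.zeros((600,800,3),'uint8');E[:a.shape[0],:a.shape[1]]=a;E[:b.shape[0],445:445+b.shape[1]]=b
u,v=map(int,proj(p,[493.5,-384,37]));w=cv2.imread('pics/w13.png');w=w[max(0,v-60):v+60,max(0,u-60):u+60];w=cv2.resize(w,None,fx=1.6,fy=1.6);E[400:400+w.shape[0],:w.shape[1]]=w
cv2.imwrite('pics/m4.png',E)
E
```

```text
clock: 46.82
eef_pos: [495.5, -384.5, 22.7]
eef_rot: [3.125, -0.003, 0.063]
wrist_force: [5.5, -0.5, 2.5]
finger_gap: 62.4
[ 495.5367584  -384.46321844   22.706785  ] 0.06280878968113579 0.799969633708868 [-0.12964571 -0.86649568  0.48466925] 0.47077763825654984
clock: 47.53
eef_pos: [495.5, -384.5, 22.7]
eef_rot: [3.125, -0.003, 0.063]
wrist_force: [0.5, -0.0, -0.3]
finger_gap: 94.2
clock: 48.2
eef_pos: [404.8, -354.0, 244.4]
eef_rot: [3.124, -0.003, 0.383]
wrist_force: [0.5, -1.2, 0.1]
finger_gap: 94.3
[ 405.86017076 -354.40515403  241.5443737 ] [ 3.12670359e+00 -2.11207373e-03  3.75877572e-01]
```

View pics/m4.png

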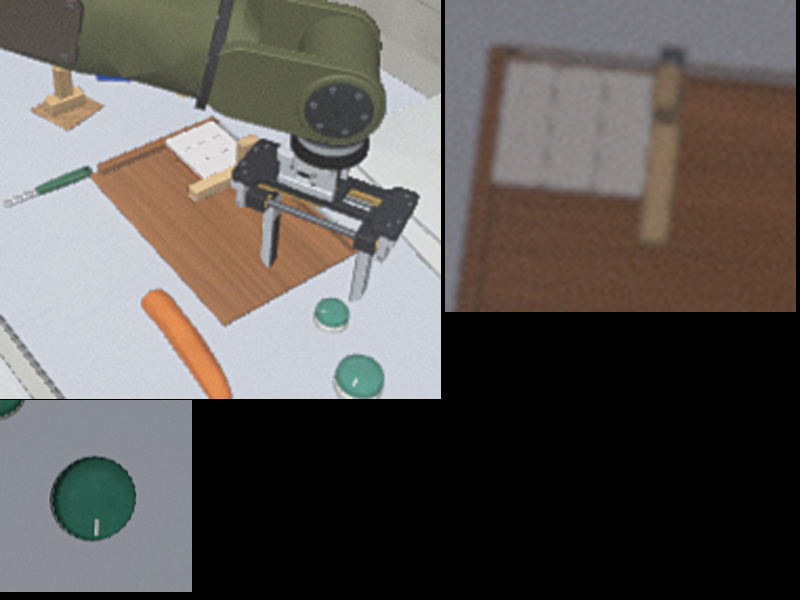

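```bash
python3 -c "
from h import *
print(manip.read_state()['clock']);print(manip.sign_off())"
```

```text
48.5
the job is handed in; nothing more can be done
None
```

The job is handed in at 48.5 s on the robot's clock, with every step done in the order asked.

- **Stones:** Three stones were present. I pushed them with the wooden block only: first against the side stop, then each one to the back stop, then a final packing push. Each stop contact measured about 13–19 N. The last pictures show the row flush in the corner with the stones touching.
- **Jaw:** I gripped it by its fin and slid it until it pressed on the row at about 20 N. The top view afterwards shows it lying against the last stone.
- **Timer:** I wound the middle-sized one clockwise in two grips. The pointer turned about 290°, less than the full 330°. The cap then stopped following and the wrist torque rose from about zero to 0.5–0.67 N m, far above the cap's 0.02 N m. I took this as the stop, with the dial having started partly wound, but I did not grip it again to check. On the first grip I was about 3 mm off centre, which put about 20 N sideways on the timer until I re-centred.
- **Push block:** It stands upright on its coaster. I saw the carrot, peeler and spice jar in place in pictures taken along the way. In the last picture the arm hides the spice jar, so it was last seen before I closed the jaw.

I saw no stone knocked aside and no slip of the grip on the block while carrying it. The block shifted slightly in the fingers (about 3 mm) while pushing.

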